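# Demould the loop casts and close the mould case

### The arm

A 7-joint arm with a two-finger parallel gripper is mounted at the origin on the work surface. World frame = base frame: x ahead of the robot, y to its left, z up, the work surface at z = 0. Lengths are in mm, angles in rad, forces in N, time in s.
With the tool pointing down it reaches from about 400 to 925 mm from the base axis. Payload 5.6 kg.
Tool frame: the origin (TCP) lies between the finger pads, 19 mm behind the fingertips; this is the grasp point; z points along the fingers, y is the direction in which the jaws open and shut (so a half turn about z gives the same grasp; the last joint's range is limited). The gripper opens to 85 mm and grips with 20 to 120 N. Pads are 22 mm wide; open, the fingers measure 114 mm over their backs; the gripper's body (76 mm by 85 mm) begins 54 mm behind the grasp point. The pads swing forward as they close: fully open they stand 13 mm farther back than shut.
Start: joints at [1.087, 0.468, -0.012, 1.603, 0.006, 1.071, -0.056], TCP at [277.293, -587.891, 249.99] pointing down, gripper open.
Joint ranges: [-2.53, 2.53], [-0.31, 2.02], [-1.57, 1.55], [0.28, 2.44], [-1.29, 4.43], [0.15, 1.84], [-2.92, 2.92]. Speed limits (rad/s): [2.57, 2.57, 3.14, 3.14, 3.14, 3.14, 3.14].

### API

Orientations are given as a unit quaternion [w, x, y, z].
In Python, from rig import state, camera, finish_job gives the robot as it stands. The module is installed in compiled form; this text tells all that it offers.
- The arm moves only by the tool move_arm, never from a script. Its argument "commands" is a list of rows, each a list of 2 entries, a list of its own where there are three numbers: the shift along the tool's x, y, z in units of 0.5 m (1.0 is 0.5 m), then the turn, a rotation vector about the tool's x, y, z in units of 180 degrees (1.0 is 180 degrees). A call has 1 to 8 rows; each row is the pose to reach, as a shift and turn from the pose commanded when the call began, along the tool's axes at that moment, turning the shorter way round; what a row does not reach only later rows make up. A row lasts 1/10 s, in which the tool goes at most 50 mm and 8.59 degrees, less where a joint would pass 70% of its speed; a pose out of reach is approached as far as the arm can. A call with a number of a shift or a turn outside -1 to 1 is refused whole. A call with a gripper value outside its range is refused whole. "gripper" is the opening, from -1 (shut) to 1 (fully open), set as the call begins (left out, the last holds). The fingers move at their own pace and stop on an object; "newtons" is the grip in N (left out, the last holds). Time passes only in rows, so rows that repeat a pose let the fingers close. It gives the time, the measured TCP pose, the force and the opening at its end, in the units of the state.
- state(): the state, without advancing time (a new reading comes with each control period).
- camera(name): name is "scene" or "side" or "wrist"; returns a dict with "image" (384x512x3 uint8, blue, green, red), "z_map" (384x512 float32, mm along the optical axis (not along the pixel's ray), 0 where there is no reading), "mtx" (3x3 intrinsics, pixels), "R" (3x3) and "t" (3): a world point X has camera coordinates R X + t; the wrist camera has in their place "hand_eye" (4x4, takes a point from camera to tool coordinates, whose origin is the TCP and whose axes are the flange's). Camera axes: x right, y down, z forward; pixel columns grow to the right and rows downward; lengths in mm; the calibration is good to about 2 mm. The wrist camera is an equidistant fisheye: a pixel r from the principal point sees the ray r / f radians off the axis. A picture is of the moment at which its call begins: read the wrist's pose just before it.
- finish_job(): hands the job in, once; it reports no verdict.
The state is a dict: "clock": time; "qpos": joint angles; "joint_vel": joint speeds; "tau": joint torques, N m; "eef_pos": TCP position; "ee_rot": TCP orientation; "contact_force": force on the tool from outside, world axes, zero at the start; "moment": the same for the moment, N m; "finger_gap": opening from 0.0 (shut) to 1.0 (fully open).
Only numpy, scipy, OpenCV 4.12 (cv2) and the standard library are available. Lean on these libraries where they do the work, as an engineer would, in place of code of your own. Each camera call takes 0.05 s, during which the arm holds its last target.

### The job

First dip the tip of the hook picker into the green wax cup, then use the picker to fish every cast by its orange loop out of the deep wells of the mould case and stand them upright on the wooden drying tray. When all are out, hang the picker back in its stand and close the case with the blue panel: hold it tilted, hook one long edge under the case's blue lip, then lower the other edge until the panel lies flat in the recess on the rim. Never reach into the wells with the fingers, and leave the other things on the table where they are.

Things in the scene. Friction and masses are not known exactly. Their poses are not given: they have to be found in the camera images.
- case: Plywood mould case, fixed, 97 mm (x) by 236 mm (y); origin on the table below the middle well; its x axis points away from the robot (yaw within 0.25 rad). Three wells at y = -70, 0 and +70 mm, each 64 by 64 mm, open on top, inner floor at z = 6 mm, rim at z = 122 mm, 6 mm walls between; in the far wall each has a 44 mm wide window at z = 30 to 104 mm
- panel: Loose blue cover panel, 80 mm (x) by 214 mm (y) by 6 mm thick, about 0.22 kg, lying flat on the table at the start, its x axis within 0.3 rad of world y; origin at the centre of its underside. The same either way round
- panel_grip (a point): point for the TCP on the panel's yellow bar grip, at panel z = 43 mm. The bar stands centred on the panel, 14 mm (x) by 60 mm (y), from the top face at z = 6 mm to z = 50 mm. Held here, the fingertips clear the case's lip
- recess (a point): centre of the wells' rim, case (0, 0, 122) mm, where the panel is to lie. The recess goes from x = -40 mm (upright of the lip, robot's side) to x = +45 mm (far stop, 8 mm high) and between 8 mm high cheeks at y = -112 and +112 mm, so the panel has 5 mm to spare each way
- lip (a point): middle of the free lower edge of the blue lip, case (-29, 0, 137) mm. The lip runs along the whole near side; its underside is 15 mm over the rim, its top at z = 141.5 mm; it covers the recess from x = -40 to x = -29 mm
- panel_edge_a (a point): middle of the panel's long edge at panel x = -40 mm, on the underside
- panel_edge_b (a point): middle of the panel's long edge at panel x = +40 mm, on the underside
- picker: Hook picker, 0.15 kg, hangs upright in its stand at the start; z axis up along it. Origin on the rod's axis at the underside of its black collar (60 mm across, 5 mm thick). Below it a steel rod of 3 mm radius goes down to z = -112 mm, where the hook's foot starts
- picker_handle (a point): point for the TCP on the orange handle, picker z = 31 mm. The handle is 18 by 18 mm square, sides along the picker's x and y, from z = 5 to z = 60 mm, topped by a knob 25 mm across up to z = 66 mm
- picker_hook (a point): middle of the hook's foot, on its axis, at picker (-7, 0, -112) mm. The foot, 2.5 mm in radius, runs 14 mm from the rod along the picker's -x axis and ends in an upturned tip of 2 mm radius that reaches up to z = -102 mm. A hung loop's wire axis rests 4.5 mm above this point
- stand: Steel stand for the picker, fixed, 74 mm (x) by 66 mm (y), 125 mm high; origin on the table. Rectangular hole through its top, from x = -23 to +13 mm and y = -15 to +15 mm. The picker hangs in it with its collar on the stand's top, axes of both alike, rod over the stand's origin
- cup: Open green wax cup, loose, 0.4 kg, 70 mm across at the rim, 55 mm high, 4 mm wall, somewhat narrower below; origin at the centre of its underside
- tray: Wooden drying tray, fixed, 200 mm (x) by 100 mm (y), 5 mm floor and walls, walls 18 mm high; origin at the centre of its underside. Room for three casts side by side along x
- cast_1: White round plaster cast, 44 mm across, body 16 mm high, 0.07 kg, with a standing orange wire loop (wire radius 2 mm) in its y-z plane: 32 mm wide at its feet, 28 mm at z = 31 mm, blunt peak at z = 40 mm (wire axis). Origin at the centre of its underside. Stands in one of the wells at the start, x axis within 0.35 rad of the case's; may be absent (None)
- cast_2: White round plaster cast, 44 mm across, body 16 mm high, 0.07 kg, with a standing orange wire loop (wire radius 2 mm) in its y-z plane: 32 mm wide at its feet, 28 mm at z = 31 mm, blunt peak at z = 40 mm (wire axis). Origin at the centre of its underside. Stands in one of the wells at the start, x axis within 0.35 rad of the case's; may be absent (None)
- cast_3: White round plaster cast, 44 mm across, body 16 mm high, 0.07 kg, with a standing orange wire loop (wire radius 2 mm) in its y-z plane: 32 mm wide at its feet, 28 mm at z = 31 mm, blunt peak at z = 40 mm (wire axis). Origin at the centre of its underside. Stands in one of the wells at the start, x axis within 0.35 rad of the case's; may be absent (None)
- cast_camera: bystander: white plaster camera, 100 mm by 90 mm, 85 mm high; leave alone
- cast_mug: bystander: white plaster mug, 76 mm across, 85 mm high; leave alone
- sealer: bystander: amber jar, 60 mm across, 120 mm high; leave alone
- cast_pawn: bystander: white plaster pawn, 60 mm across, 110 mm high; leave alone
- brush: bystander: brush lying on the table; leave alone
- spatula: bystander: spatula lying on the table; leave alone
Mind the look-alikes: they are no part of the job. Of the things that look like the tray, the largest one is meant.

How it is judged (in metres and radians):
On the way, in this order (a step that is already met when the one before it is completed fails the run):
1. the hook's foot is dipped into the wax cup, at least 15 mm below its rim, while all casts are still in their wells (horizontal distance between picker_hook and cup below 0.03 m and z of picker_hook in the frame of cup below 0.04 m and z of each of cast_1, cast_2, cast_3 in the frame of case below 0.03 m), for 0.2 s.
2. all casts stand upright on the tray (x of cast_1 in the frame of tray between -0.095 and 0.095 m and y of cast_1 in the frame of tray between -0.045 and 0.045 m and z of cast_1 in the frame of tray between 0 and 0.01 m and angle between each of cast_1, cast_2, cast_3's own z axis and vertical below 0.15 rad and linear speed of each of cast_1, cast_2, cast_3 below 0.03 m/s and x of cast_2 in the frame of tray between -0.095 and 0.095 m and y of cast_2 in the frame of tray between -0.045 and 0.045 m and z of cast_2 in the frame of tray between 0 and 0.01 m and x of cast_3 in the frame of tray between -0.095 and 0.095 m and y of cast_3 in the frame of tray between -0.045 and 0.045 m and z of cast_3 in the frame of tray between 0 and 0.01 m), for 0.3 s.
3. the panel is held tilted (more than 0.1 rad) with one long edge under the lip (angle between panel's own z axis and vertical above 0.1 rad and ((x of panel_edge_a in the frame of case between -0.045 and -0.032 m and z of panel_edge_a in the frame of case between 0.118 and 0.135 m and y of panel_edge_a in the frame of case between -0.012 and 0.012 m) or (x of panel_edge_b in the frame of case between -0.045 and -0.032 m and z of panel_edge_b in the frame of case between 0.118 and 0.135 m and y of panel_edge_b in the frame of case between -0.012 and 0.012 m))), for 0.1 s.
At the end, for the whole second after the job is handed in: Every cast stands on the tray (tilt under 0.15 rad), free of the picker; the picker hangs in its stand (within 12 mm, upright); the panel lies in the recess, one long edge under the lip, within 3.5 mm of the rim's height and 0.035 rad of level; the cup stands upright; all at rest (all of step 2 and contact force between picker and cast_1 below 0.05 N and contact force between picker and cast_2 below 0.05 N and contact force between picker and cast_3 below 0.05 N and horizontal distance between picker and stand below 0.012 m and z of picker in the frame of stand between 0.12 and 0.13 m and angle between picker's own z axis and vertical below 0.08 rad and x of panel in the frame of case between -0.004 and 0.009 m and y of panel in the frame of case between -0.009 and 0.009 m and z of panel in the frame of case between 0.118 and 0.1255 m and angle between panel's own z axis and vertical below 0.035 rad and angle between the x axis of panel and the x axis of case, either way round below 0.1 rad and linear speed of each of panel, picker below 0.02 m/s and angle between cup's own z axis and vertical below 0.15 rad); the robot touches nothing.
It fails at once if the fingers touch a cast that is inside the case ((contact force between the fingers and cast_1 above 0.3 N and (x of cast_1 in the frame of case between -0.045 and 0.05 m and y of cast_1 in the frame of case between -0.115 and 0.115 m and z of cast_1 in the frame of case below 0.09 m)) or (contact force between the fingers and cast_2 above 0.3 N and (x of cast_2 in the frame of case between -0.045 and 0.05 m and y of cast_2 in the frame of case between -0.115 and 0.115 m and z of cast_2 in the frame of case below 0.09 m)) or (contact force between the fingers and cast_3 above 0.3 N and (x of cast_3 in the frame of case between -0.045 and 0.05 m and y of cast_3 in the frame of case between -0.115 and 0.115 m and z of cast_3 in the frame of case below 0.09 m))).
It fails at once if a bystander is moved by more than 30 mm or toppled (distance of any of cast_camera, cast_mug, sealer, cast_pawn, brush, spatula from where it was at the start of the episode above 0.03 m or angle between any of cast_camera, cast_mug, sealer, cast_pawn's own z axis and vertical above 0.5 rad).
Of cast_1, cast_2, cast_3 only 2 to 3 are there at a start; the rules pass over those that are not, and their reading is None.
At some moment in a run one of panel, cup may be knocked a few centimetres aside while the robot is not near it.
Once in a run the grip may slacken for a moment while it holds something.
It also fails if it takes over 208 s, if anything falls off the work surface, if the arm or the gripper's body presses on something with over 40 N, if the wrist force passes 120 N, or if a joint passes its speed limit or range.

## Working session

There is one attempt and no reset: what is moved stays moved. The work goes in short steps, Python scripts to look and compute and a tool call to move; the robot and the scene stay as the last step left them, time stands still between calls to the robot, and variables do not carry over. Pictures are saved under pics/ and viewed, and the job is handed in when it is done.

Besides the shell and the picture viewer there is one more tool, called after "Emit:" as name([rows], argument=value, ...), one row to a line, values as JSON. move_arm: Moves the arm, as the interface text tells. Shifts and turns lie within -1 to 1; 1 stands for 0.5 m of shift or 180 degrees of turn. Its arguments: {"type":"object","properties":{"commands":{"type":"array","items":{"type":"array"}},"gripper":{"type":"number"},"newtons":{"type":"number"}},"required":["commands"]}

```bash
mkdir -p pics; ls
python3 - <<'E'
from rig import state,camera
import cv2,numpy as np
s=state();print({k:np.round(v,3).tolist() for k,v in s.items()})
for n in ["scene","side","wrist"]:
    c=camera(n);cv2.imwrite(f"pics/{n}0.png",c["image"]);np.savez(f"{n}0.npz",**c)
    print(n,c["mtx"].round(2).tolist(),{k:np.round(c[k],3).tolist() for k in c if k in("R","t","hand_eye")})
E
```

```text
pics
{'clock': 0.0, 'qpos': [1.087, 0.468, -0.012, 1.604, 0.006, 1.071, -0.056], 'joint_vel': [-0.0, -0.0, -0.002, 0.001, -0.0, -0.001, 0.001], 'tau': [0.0, -53.238, 0.022, -25.13, 0.011, 0.008, -0.0], 'eef_pos': [277.022, -587.413, 249.035], 'ee_rot': [-0.001, 0.976, 0.219, -0.0], 'contact_force': [-0.675, 0.598, -0.32], 'moment': [-0.007, -0.026, -0.019], 'finger_gap': 1.0}
scene [[376.64, 0.0, 257.35], [0.0, 376.64, 194.32], [0.0, 0.0, 1.0]] {'R': [[-0.061, 0.998, 0.005], [0.672, 0.045, -0.739], [-0.738, -0.042, -0.674]], 't': [135.307, -281.605, 1717.579]}
side [[392.64, 0.0, 255.14], [0.0, 392.64, 193.28], [0.0, 0.0, 1.0]] {'R': [[0.998, -0.065, 0.01], [-0.045, -0.773, -0.632], [0.049, 0.631, -0.775]], 't': [-548.826, 18.629, 1620.687]}
wrist [[297.32, 0.0, 258.35], [0.0, 297.32, 188.15], [0.0, 0.0, 1.0]] {'hand_eye': [[0.0, -0.959, -0.283, 71.484], [1.0, 0.0, -0.0, -0.33], [0.0, -0.283, 0.959, -122.135], [0.0, 0.0, 0.0, 1.0]]}
```

Run:
```python
import cv2
for n in ["scene","side"]:
    i=cv2.imread(f"pics/{n}0.png");cv2.imwrite(f"pics/{n}0b.png",cv2.resize(i,(800,600),interpolation=cv2.INTER_CUBIC))
```

```text
(no output)
```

View pics/scene0b.png

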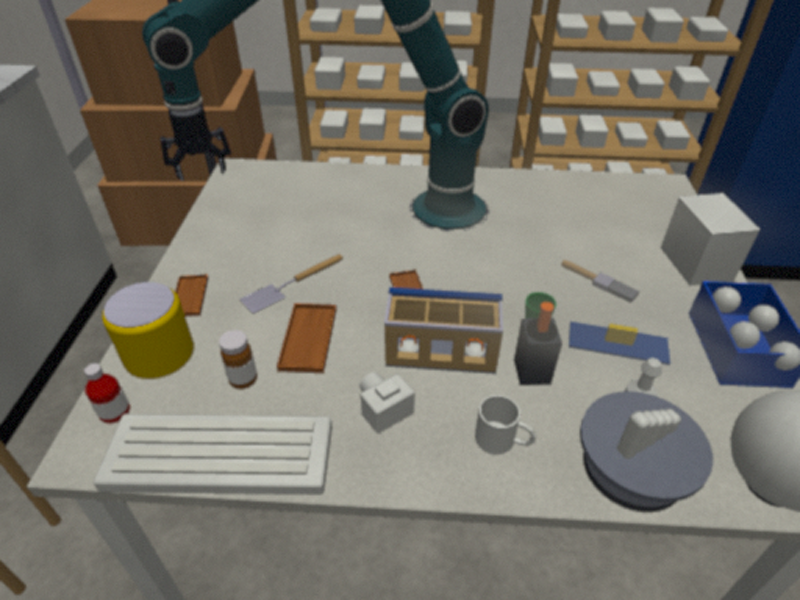

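View pics/side0b.png

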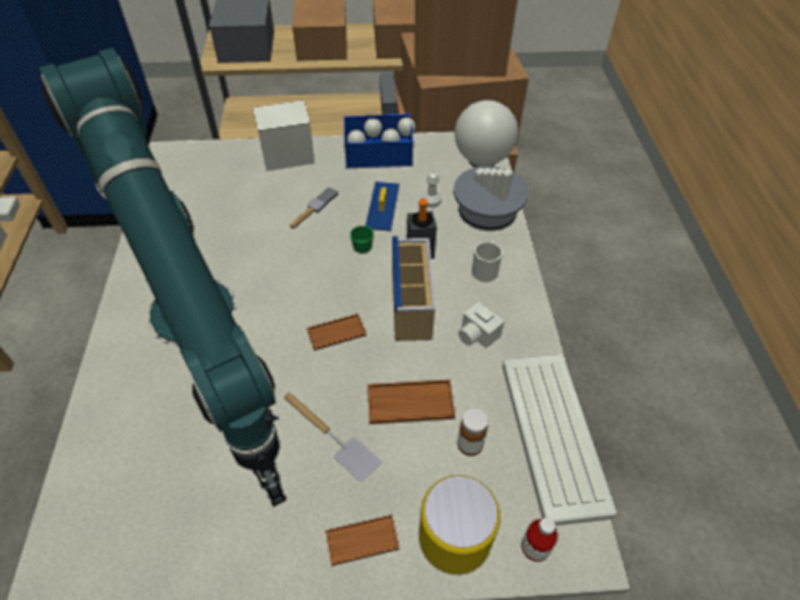

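View pics/wrist0.png

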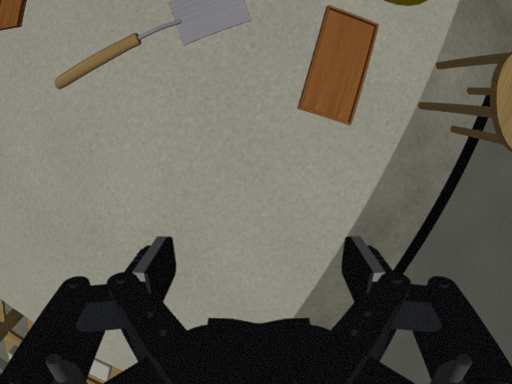

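The scene camera shows the case at (443,330) with casts in the two outer windows, (408,345) and (474,348), while the middle window looks empty. The stand with its orange handle is at (540,345), the cup at (540,303) and the blue panel at (620,343).

Things that could be mistaken for the tray are the brown ones at (190,293), (308,337) and (405,280). The largest is at (308,337). Next I'll measure these from depth.

```bash
cat > h.py <<'E'
import numpy as np,cv2,json,os
from scipy.spatial.transform import Rotation as Ro
def cloud(c):
    z=c["z_map"].astype(float);h,w=z.shape
    u,v=np.meshgrid(np.arange(w),np.arange(h));K=c["mtx"]
    P=np.stack([(u-K[0,2])/K[0,0]*z,(v-K[1,2])/K[1,1]*z,z],-1)
    W=(P-c["t"])@c["R"]; W[z==0]=np.nan
    return W
def wq(q): return Ro.from_quat([q[1],q[2],q[3],q[0]])
# wrist: pixel -> ray (world) given eef pos & Rotation
def wray(c,u,v,p,R):
    K=c["mtx"];dx,dy=(np.asarray(u,float)-K[0,2]),(np.asarray(v,float)-K[1,2])
    r=np.hypot(dx,dy)+1e-9;th=r/K[0,0]
    d=np.stack([np.sin(th)*dx/r,np.sin(th)*dy/r,np.cos(th)],-1)
    H=c["hand_eye"];return R.apply(H[:3,3])+p, R.apply((d@H[:3,:3].T).reshape(-1,3)).reshape(d.shape),d
def wplane(c,u,v,z,p,R):
    o,d,_=wray(c,u,v,p,R);return o+d*((z-o[2])/d[...,2])[...,None]
def wcloud(c,p,R):
    z=c["z_map"].astype(float);h,w=z.shape
    u,v=np.meshgrid(np.arange(w),np.arange(h));o,d,dc=wray(c,u,v,p,R)
    W=o+d*(z/np.maximum(dc[...,2],.05))[...,None];W[z==0]=np.nan;return W
def wproj(c,X,p,R):
    H=c["hand_eye"];T=R.inv().apply(np.asarray(X,float)-p);q=(T-H[:3,3])@H[:3,:3]
    th=np.arctan2(np.hypot(q[...,0],q[...,1]),q[...,2]);ph=np.arctan2(q[...,1],q[...,0]);f=c["mtx"][0,0]
    return np.stack([c["mtx"][0,2]+f*th*np.cos(ph),c["mtx"][1,2]+f*th*np.sin(ph)],-1)
def proj(c,X):
    q=np.asarray(X,float)@c["R"].T+c["t"];K=c["mtx"];return np.stack([q[...,0]/q[...,2]*K[0,0]+K[0,2],q[...,1]/q[...,2]*K[1,1]+K[1,2]],-1)
# commanded pose bookkeeping
F="cmd.json"
def getc():
    if not os.path.exists(F): setc(np.array([277.293,-587.891,249.99]),down(0.4417))
    d=json.load(open(F));return np.array(d["p"]),Ro.from_quat(d["q"])
def setc(p,R): json.dump({"p":list(map(float,p)),"q":R.as_quat().tolist()},open(F,"w"))
def down(yaw,tilt=0,about=None):
    R=Ro.from_matrix(np.array([[np.cos(yaw),np.sin(yaw),0],[np.sin(yaw),-np.cos(yaw),0],[0,0,-1]]))
    return R
def went(s,t=(0,0,0)):
    p,R=getc();setc(p+R.apply(np.array(s)*500),R*Ro.from_rotvec(np.array(t)*np.pi))
    from rig import state
    st=state();p,R=getc();e=np.array(st["eef_pos"])-p;a=(R.inv()*wq(st["ee_rot"])).magnitude()
    print("cmd",p.round(1),"err",e.round(2),"ang",round(a,4),"t",round(st["clock"],2),"F",np.round(st["contact_force"],1),"gap",round(float(st["finger_gap"]),3),"q7",np.round(st["qpos"],2))
def plan(p,R=None):
    p0,R0=getc();R=R0 if R is None else R
    s=R0.inv().apply(np.array(p)-p0)/500;t=(R0.inv()*R).as_rotvec()/np.pi
    n=max(np.linalg.norm(s)*10,np.linalg.norm(t)*180/8.59)
    print("shift",s.round(4).tolist(),"turn",t.round(4).tolist(),"rows",round(n,2))
    return s,t
E
python3 - <<'E'
from h import *
S=dict(np.load("scene0.npz"));D=dict(np.load("side0.npz"))
for c,n in((S,"scene"),(D,"side")):
    W=cloud(c);im=c["image"].astype(int)
    hsv=cv2.cvtColor(c["image"],cv2.COLOR_BGR2HSV)
    on=(W[...,0]>250)&(W[...,0]<1050)&(abs(W[...,1])<750)&(W[...,2]<300)
    for nm,lo,hi in(("blue",(100,90,40),(125,255,255)),("orange",(5,150,80),(15,255,255)),("green",(55,80,30),(80,255,255)),("brown",(5,120,50),(15,200,150)),("yellow",(22,130,80),(32,255,255))):
        m=(cv2.inRange(hsv,np.array(lo),np.array(hi))>0)&on
        k,l,st,ce=cv2.connectedComponentsWithStats(m.astype(np.uint8))
        for i in range(1,k):
            if st[i,4]>25:
                P=W[l==i];print(n,nm,st[i,4],ce[i].round(),"min",np.nanpercentile(P,3,0).round(),"max",np.nanpercentile(P,97,0).round(),"med",np.nanmedian(P,0).round())
E
```

```text
scene blue 1877 [484. 214.] min [414. 565.   3.] max [634. 712. 100.] med [528. 665.  63.]
scene blue 228 [280. 188.] min [ 533. -124.  137.] max [551.  87. 144.] med [543. -34. 140.]
scene blue 448 [402. 221.] min [504. 282.   2.] max [566. 477.   9.] med [537. 423.   5.]
scene orange 129 [259. 179.] min [ 316. -140.   -1.] max [360. -77.   8.] med [ 338. -108.    3.]
scene orange 341 [122. 187.] min [ 367. -661.   -2.] max [ 496. -589.   11.] med [ 420. -621.    3.]
scene orange 1103 [196. 216.] min [ 461. -358.    1.] max [ 654. -267.   18.] med [ 559. -315.    5.]
scene orange 31 [350. 196.] min [614. 169. 188.] max [634. 187. 193.] med [623. 178. 191.]
scene brown 151 [259. 179.] min [ 314. -141.   -1.] max [363. -76.   9.] med [ 338. -106.    3.]
scene brown 357 [122. 187.] min [ 367. -661.   -2.] max [ 496. -586.   11.] med [ 420. -621.    3.]
scene brown 1179 [196. 216.] min [ 461. -358.    1.] max [ 656. -266.   18.] med [ 562. -315.    5.]
scene brown 33 [157. 228.] min [ 681. -414.   76.] max [ 707. -399.   99.] med [ 695. -404.   87.]
scene brown 45 [147. 229.] min [ 698.
[... 880 characters left out ...]
  12.] med [ 433. -626.    4.]
side green 190 [231. 152.] min [430. 169.   7.] max [483. 236.  57.] med [456. 220.  36.]
side brown 457 [215. 212.] min [ 320. -138.   -2.] max [443. -57.  14.] med [382. -97.   4.]
side brown 1265 [262. 257.] min [ 465. -365.   -0.] max [ 647. -270.   19.] med [ 555. -314.    6.]
side brown 53 [302. 278.] min [ 654. -461.   79.] max [ 697. -437.  100.] med [ 673. -454.   92.]
side brown 928 [231. 345.] min [ 370. -662.   -1.] max [ 497. -591.   14.] med [ 433. -626.    4.]
side yellow 40 [244. 126.] min [515. 344.  16.] max [532. 400.  52.] med [522. 360.  47.]
side yellow 814 [289. 352.] min [ 550. -707.   25.] max [ 679. -634.  144.] med [ 598. -695.  109.]
```

Run:
```python
from h import *
plan([480,-280,380],down(0))
```

```text
shift [0.6297, -0.3834, -0.26] turn [0.0, 0.0, 0.1406] rows 7.82
```

Emit:
move_arm([
  [[0.63, -0.383, -0.26], [0, 0, 0.1406]],
  [[0.63, -0.383, -0.26], [0, 0, 0.1406]],
  [[0.63, -0.383, -0.26], [0, 0, 0.1406]],
  [[0.63, -0.383, -0.26], [0, 0, 0.1406]],
  [[0.63, -0.383, -0.26], [0, 0, 0.1406]],
  [[0.63, -0.383, -0.26], [0, 0, 0.1406]],
  [[0.63, -0.383, -0.26], [0, 0, 0.1406]],
  [[0.63, -0.383, -0.26], [0, 0, 0.1406]],
])

```text
clock: 0.95
eef_pos: [481.9, -277.5, 381.0]
ee_rot: [-0.0, 1.0, 0.001, 0.0]
contact_force: [-0.1, -0.9, 0.3]
finger_gap: 0.998
```

Run:
```python
from h import *
from rig import state,camera
went((.63,-.383,-.26),(0,0,.1406))
s=state();c=camera("wrist");cv2.imwrite("pics/w1.png",c["image"]);np.savez("w1.npz",p=s["eef_pos"],q=s["ee_rot"],**c)
print(s["eef_pos"],s["ee_rot"])
plan([470,90,380],down(0))
```

```text
cmd [ 480.2 -280.1  380. ] err [1.65 2.66 0.98] ang 0.0015 t 0.95 F [-0.1 -0.9  0.3] gap 0.998 q7 [ 0.55  0.21 -0.1   1.67  0.02  1.27 -1.13]
[ 481.85228506 -277.45670666  380.9724448 ] [-6.78742736e-05  9.99999723e-01  5.86979143e-04  4.53013866e-04]
shift [-0.0204, -0.7402, -0.0] turn [0.0, 0.0, -0.0] rows 7.41
```

View pics/w1.png

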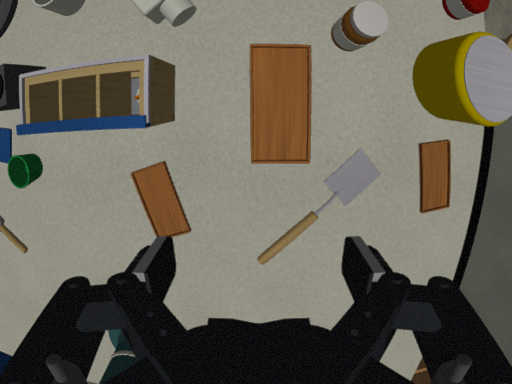

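The wrist view shows three brown trays, at (280,103), (160,200) and (435,175). The one at (280,103) is clearly the largest, so that's the one I want.

Emit:
move_arm([
  [[-0.02, -0.74, 0], [0, 0, 0]],
  [[-0.02, -0.74, 0], [0, 0, 0]],
  [[-0.02, -0.74, 0], [0, 0, 0]],
  [[-0.02, -0.74, 0], [0, 0, 0]],
  [[-0.02, -0.74, 0], [0, 0, 0]],
  [[-0.02, -0.74, 0], [0, 0, 0]],
  [[-0.02, -0.74, 0], [0, 0, 0]],
  [[-0.02, -0.74, 0], [0, 0, 0]],
])

```text
clock: 1.8
eef_pos: [469.7, 94.7, 380.1]
ee_rot: [-0.001, 1.0, 0.003, 0.0]
contact_force: [-0.7, 0.5, 0.1]
finger_gap: 0.999
```

Emit:
move_arm([
  [[0, 0, 0], [0, 0, 0]],
  [[0, 0, 0], [0, 0, 0]],
])

```text
clock: 2.0
eef_pos: [470.8, 89.1, 379.7]
ee_rot: [0.0, 1.0, -0.0, -0.0]
contact_force: [0.8, -1.4, -0.7]
finger_gap: 0.996
```

Run:
```python
from h import *
from rig import state,camera
went((-.02,-.74,0))
s=state();c=camera("wrist");cv2.imwrite("pics/w2.png",c["image"]);np.savez("w2.npz",p=s["eef_pos"],q=s["ee_rot"],**c)
print(s["eef_pos"],s["ee_rot"])
```

```text
cmd [470.2  89.9 380. ] err [ 0.62 -0.77 -0.32] ang 0.0012 t 2.0 F [ 0.8 -1.4 -0.7] gap 0.996 q7 [ 0.13  0.09 -0.41  1.82  0.04  1.25 -1.86]
[470.82629089  89.1193006  379.6665551 ] [ 3.36234640e-04  9.99999832e-01 -3.97024409e-04 -2.55041594e-04]
```

View pics/w2.png

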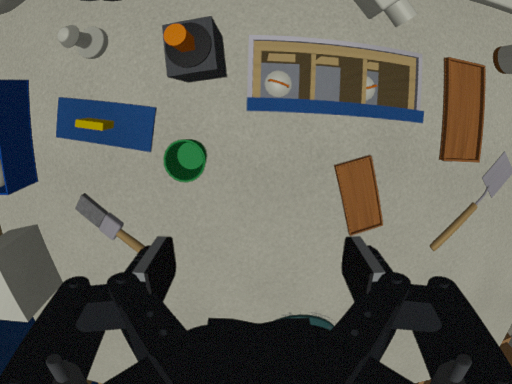

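The wrist view shows the stand with its orange knob at (180,38), the case at (335,78) with casts at (278,83) and (370,85), the cup at (186,160) and the panel at (107,124) with its yellow bar. Next I'll enlarge crops of these.

Run:
```python
from h import *
i=cv2.imread("pics/w2.png")
def crop(i,x,y,w,h,s,n):
    o=cv2.resize(i[y:y+h,x:x+w],None,fx=s,fy=s,interpolation=cv2.INTER_CUBIC)
    for k in range(0,w,20): cv2.putText(o,str(x+k),(k*s,8),0,.3,(0,0,255),1);cv2.line(o,(k*s,8),(k*s,14),(0,0,255),1)
    for k in range(0,h,20): cv2.putText(o,str(y+k),(0,k*s+4),0,.3,(0,0,255),1);cv2.line(o,(22,k*s),(28,k*s),(0,0,255),1)
    cv2.imwrite(n,o)
crop(i,240,25,190,105,4,"pics/c1.png")
crop(i,45,5,190,140,4,"pics/c2.png")
```

```text
(no output)
```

View pics/c1.png

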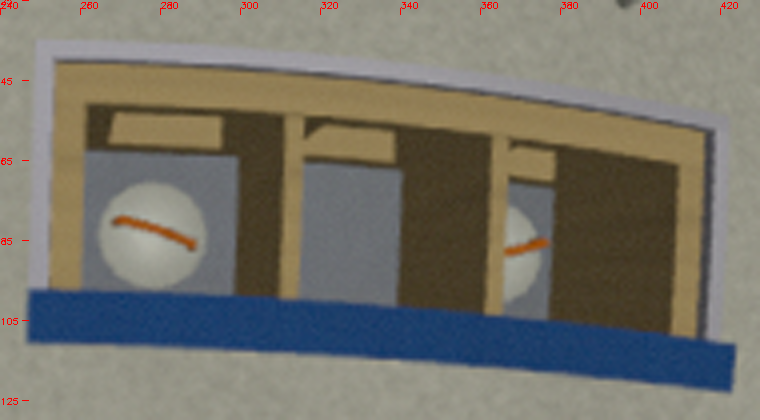

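View pics/c2.png

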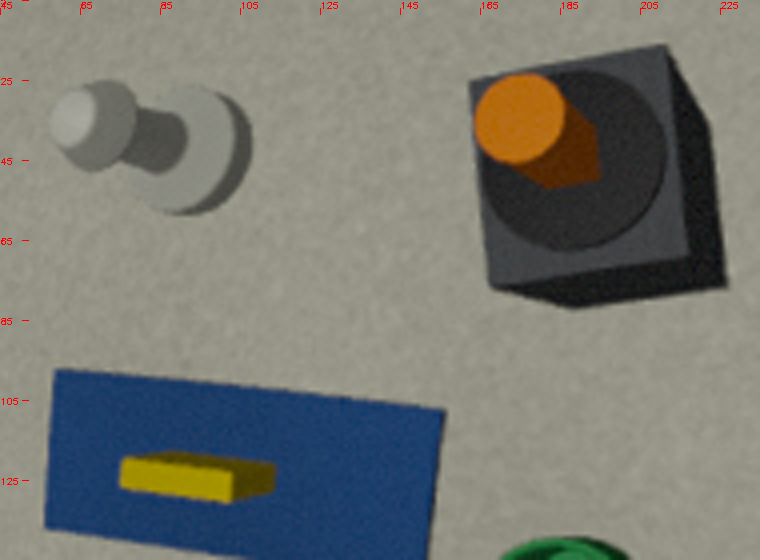

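```bash
cat >> h.py <<'E'
from scipy.optimize import least_squares
def loadw(n):
    c=dict(np.load(n+".npz"));return c,c["p"],wq(c["q"])
def fit(c,p,R,pts,uv,x0):
    pts=np.array(pts,float);uv=np.array(uv,float)
    def W(x):
        cs,sn=np.cos(x[2]),np.sin(x[2]);return np.stack([x[0]+cs*pts[:,0]-sn*pts[:,1],x[1]+sn*pts[:,0]+cs*pts[:,1],pts[:,2]],-1)
    f=lambda x:(wproj(c,W(x),p,R)-uv).ravel()
    r=least_squares(f,x0,x_scale=[100,100,1]);return r.x,f(r.x).reshape(-1,2)
E
python3 - <<'E'
from h import *
c,p,R=loadw("w2")
x,e=fit(c,p,R,[(32,102,122),(32,38,122),(32,32,122),(32,-32,122),(32,-38,122),(32,-102,122)],[(261.5,51.2),(310.7,54.2),(315.7,54.2),(362.5,59.2),(367.2,59.7),(409.5,66.5)],[575,-25,0]);print("case",x.round(3),e.round(1).tolist())
x,e=fit(c,p,R,[(37,33,125),(37,-33,125),(-37,-33,125),(-37,33,125)],[(162.5,25.5),(211.2,16.2),(217,69.5),(167.5,76.7)],[622,178,0]);print("stand",x.round(3),e.round(1).tolist())
x,e=fit(c,p,R,[(40,107,6),(40,-107,6),(-40,107,6),(-40,-107,6)],[(58.7,97.5),(156.2,107.5),(56.2,137),(152.5,151.5)],[525,376,0]);print("panel",x.round(3),e.round(1).tolist())
i=c["image"]
o=cv2.resize(i[100:200,40:240],None,fx=4,fy=4,interpolation=cv2.INTER_CUBIC);cv2.imwrite("pics/c3.png",o)
W=wcloud(c,p,R)
for u,v in[(186,160),(180,35),(278,83),(363,90),(300,180)]: print(u,v,W[v,u].round(1))
E
```

```text
case [ 5.73996e+02 -1.45700e+01 -2.60000e-02] [[-1.1, 0.1], [0.3, -0.3], [-0.0, 0.1], [0.6, 0.1], [0.2, 0.1], [0.0, -0.0]]
stand [6.18274e+02 1.77067e+02 1.03000e-01] [[-0.6, -1.1], [0.4, -1.0], [0.3, 0.5], [-0.3, 1.4]]
panel [ 5.20618e+02  3.75461e+02 -1.78000e-01] [[0.2, -0.3], [0.6, -0.7], [0.2, 0.6], [-0.9, 0.5]]
186 160 [446.2 215.2   3.3]
180 35 [618.9 172.1 188.4]
278 83 [574.4  58.   21.3]
363 90 [564.1 -49.3 117.2]
300 180 [408.2  15.8  -2.8]
```

View pics/c3.png

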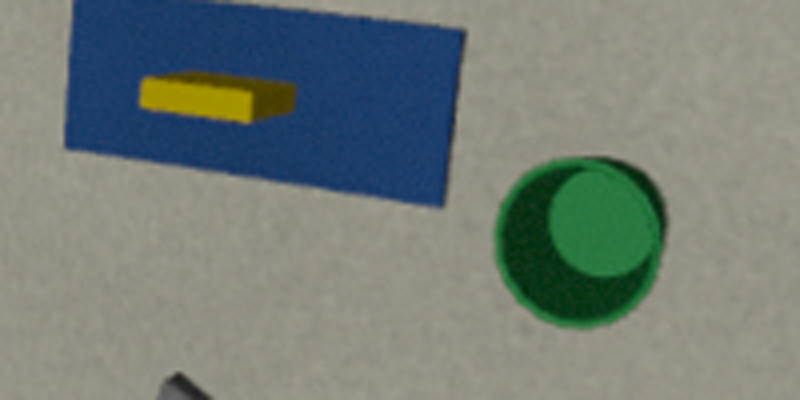

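Run:
```python
from h import *
c,p,R=loadw("w2")
print("knob",wplane(c,174.8,34.2,191,p,R).round(1))
print("cup rim",wplane(c,184.7,160.5,55,p,R).round(1),"bottom",wplane(c,40+603/4,100+223/4,4,p,R).round(1))
# collar center crop c2: ellipse approx
print("collar",wplane(c,45+574/4,5+160/4,130,p,R).round(1))
for yaw0,a,b in((0.1,37,33),(0.1,33,37)):
  x,e=fit(c,p,R,[(a,b,125),(a,-b,125),(-a,-b,125),(-a,b,125)],[(162.5,25.5),(211.2,16.2),(217,69.5),(167.5,76.7)],[622,178,yaw0]);print(x.round(3),e.round(1).tolist())
print("lip edge", [wplane(c,u,v,141.5,p,R).round(1) for u,v in((247,97.5),(423.5,111),(247,110.5),(422.7,122.7))])
print("rim border", [wplane(c,u,v,130,p,R).round(1) for u,v in((249,35),(418,54.5))])
print("cast", [wplane(c,u,v,z,p,R).round(1) for u,v,z in((278,83.75,22),(240+118/4,25+221/4,37),(240+194/4,25+246/4,37),(240+547/4,25+241/4,37),(240+507/4,25+251/4,43))])
c,p,R=loadw("w1")
x,e=fit(c,p,R,[(100,50,18),(100,-50,18),(-100,-50,18),(-100,50,18)],[(250.5,45),(311.5,45),(310,162),(250.5,162)],[556,-315,0]);print("tray",x.round(3),e.round(1).tolist())
```

```text
knob [619.7 177.2 191. ]
cup rim [455.4 204.3  55. ] bottom [453.7 206.1   4. ]
collar [618.8 176.4 130. ]
[6.18274e+02 1.77067e+02 1.03000e-01] [[-0.6, -1.1], [0.4, -1.0], [0.3, 0.5], [-0.3, 1.4]]
[6.18099e+02 1.77266e+02 9.40000e-02] [[-3.2, 2.2], [3.9, 1.7], [2.8, -2.5], [-4.0, -1.1]]
lip edge [array([548.7, 102.8, 141.5]), array([ 542.9, -130.8,  141.5]), array([532.9, 102.8, 141.5]), array([ 527. , -130.7,  141.5])]
rim border [array([628.6, 100.6, 130. ]), array([ 620.8, -126.8,  130. ])]
cast [array([573.2,  58.1,  22. ]), array([577.6,  72.1,  37. ]), array([568.2,  42.8,  37. ]), array([ 578.4, -102.3,   37. ]), array([572.4, -82.4,  43. ])]
tray [ 5.53357e+02 -3.13698e+02  5.00000e-03] [[-0.6, -2.2], [0.3, -1.0], [0.2, 1.7], [0.1, 1.6]]
```

Run:
```python
from h import *
p0,R0=getc()
plan([560,140,330],down(1.2))
s,t=(np.array([.18,-.1,.1]),np.array([0,0,-.382]))
print("dry")
```

```text
shift [0.1796, -0.1002, 0.1] turn [0.0, 0.0, -0.382] rows 8.0
dry
```

Emit:
move_arm([
  [[0.18, -0.1, 0.1], [0, 0, -0.38]],
  [[0.18, -0.1, 0.1], [0, 0, -0.38]],
  [[0.18, -0.1, 0.1], [0, 0, -0.38]],
  [[0.18, -0.1, 0.1], [0, 0, -0.38]],
  [[0.18, -0.1, 0.1], [0, 0, -0.38]],
  [[0.18, -0.1, 0.1], [0, 0, -0.38]],
  [[0.18, -0.1, 0.1], [0, 0, -0.38]],
  [[0.18, -0.1, 0.1], [0, 0, -0.38]],
])

```text
clock: 2.85
eef_pos: [561.4, 137.1, 329.5]
ee_rot: [0.0, 0.827, 0.563, -0.001]
contact_force: [-0.6, -0.5, -0.1]
finger_gap: 1.0
```

Run:
```python
from h import *
went((.18,-.1,.1),(0,0,-.38))
plan([619,177,290],down(2.39))
```

```text
cmd [560.2 139.9 330. ] err [ 1.24 -2.77 -0.49] ang 0.002 t 2.85 F [-0.6 -0.5 -0.1] gap 1.0 q7 [ 0.17  0.34 -0.6   1.66  0.21  1.2  -0.85]
shift [0.1123, 0.082, 0.08] turn [0.0, 0.0, -0.3808] rows 7.98
```

Emit:
move_arm([
  [[0.112, 0.082, 0.08], [0, 0, -0.38]],
  [[0.112, 0.082, 0.08], [0, 0, -0.38]],
  [[0.112, 0.082, 0.08], [0, 0, -0.38]],
  [[0.112, 0.082, 0.08], [0, 0, -0.38]],
  [[0.112, 0.082, 0.08], [0, 0, -0.38]],
  [[0.112, 0.082, 0.08], [0, 0, -0.38]],
  [[0.112, 0.082, 0.08], [0, 0, -0.38]],
  [[0.112, 0.082, 0.08], [0, 0, -0.38]],
])

```text
clock: 3.65
eef_pos: [620.4, 173.8, 289.2]
ee_rot: [-0.0, 0.367, 0.93, -0.001]
contact_force: [-0.1, -0.9, -0.4]
finger_gap: 1.001
```

Run:
```python
from h import *
went((.112,.082,.08),(0,0,-.38))
plan([619,177,250],down(.103+np.pi))
```

```text
cmd [618.9 176.9 290. ] err [ 1.44 -3.1  -0.75] ang 0.0023 t 3.65 F [-0.1 -0.9 -0.4] gap 1.001 q7 [ 0.23  0.57 -0.82  1.54  0.43  1.23  0.16]
shift [0.0001, 0.0003, 0.08] turn [0.0, 0.0, -0.2728] rows 5.72
```

Emit:
move_arm([
  [[0, 0, 0.08], [0, 0, -0.273]],
  [[0, 0, 0.08], [0, 0, -0.273]],
  [[0, 0, 0.08], [0, 0, -0.273]],
  [[0, 0, 0.08], [0, 0, -0.273]],
  [[0, 0, 0.08], [0, 0, -0.273]],
  [[0, 0, 0.08], [0, 0, -0.273]],
  [[0, 0, 0.08], [0, 0, -0.273]],
  [[0, 0, 0.08], [0, 0, -0.273]],
])

```text
clock: 4.45
eef_pos: [620.1, 174.8, 249.3]
ee_rot: [-0.0, -0.049, 0.999, -0.0]
contact_force: [-1.2, -0.4, 0.9]
finger_gap: 0.996
```

Run:
```python
from h import *
from rig import state,camera
went((0,0,.08),(0,0,-.273))
s=state();c=camera("wrist");cv2.imwrite("pics/w3.png",c["image"]);np.savez("w3.npz",p=s["eef_pos"],q=s["ee_rot"],**c)
p,R=np.array(s["eef_pos"]),wq(s["ee_rot"])
print(wproj(c,[[619,177,191],[619,177,130]],p,R))
plan([619,177,156],down(.103+np.pi))
```

```text
cmd [618.9 176.9 250. ] err [ 1.15 -2.1  -0.66] ang 0.006 t 4.45 F [-1.2 -0.4  0.9] gap 0.996 q7 [ 0.32  0.68 -0.98  1.57  0.59  1.22  0.9 ]
[[261.63092316 215.31298292]
 [260.87649197 188.65777848]]
shift [-0.0002, 0.0003, 0.188] turn [0.0, 0.0, 0.0002] rows 1.88
```

View pics/w3.png

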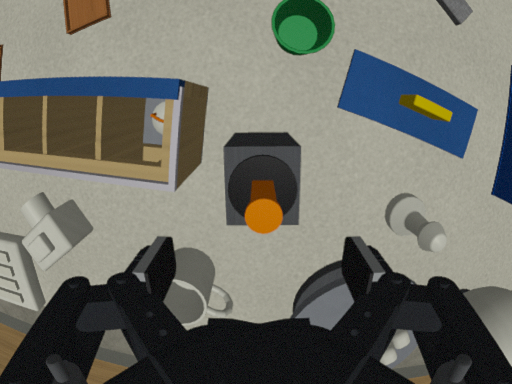

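The knob at (263,216) is within 2 px of the prediction, and the stand sides line up with the image axes. I'll descend now.

Emit:
move_arm([
  [[0, 0, 0.1], [0, 0, 0]],
  [[0, 0, 0.15], [0, 0, 0]],
  [[0, 0, 0.188], [0, 0, 0]],
  [[0, 0, 0.188], [0, 0, 0]],
  [[0, 0, 0.188], [0, 0, 0]],
])

```text
clock: 5.0
eef_pos: [620.2, 177.0, 156.8]
ee_rot: [0.0, -0.051, 0.999, 0.0]
contact_force: [0.0, 0.1, 0.7]
finger_gap: 1.001
```

Emit:
move_arm([
  [[0, 0, 0], [0, 0, 0]],
  [[0, 0, 0], [0, 0, 0]],
  [[0, 0, 0], [0, 0, 0]],
  [[0, 0, 0], [0, 0, 0]],
  [[0, 0, 0], [0, 0, 0]],
  [[0, 0, 0], [0, 0, 0]],
], gripper=-1, newtons=80)

```text
clock: 5.6
eef_pos: [619.9, 176.6, 156.4]
ee_rot: [0.0, -0.051, 0.999, -0.0]
contact_force: [0.1, -0.8, 2.8]
finger_gap: 0.203
```

Run:
```python
from h import *
went((0,0,.188))
```

```text
cmd [618.9 176.9 156. ] err [ 0.95 -0.29  0.38] ang 0.0012 t 5.6 F [ 0.1 -0.8  2.8] gap 0.203 q7 [ 0.28  0.77 -0.92  1.65  0.68  1.07  0.83]
```

Emit:
move_arm([
  [[0, 0, -0.04], [0, 0, 0]],
  [[0, 0, -0.1], [0, 0, 0]],
  [[0, 0, -0.16], [0, 0, 0]],
  [[0, 0, -0.24], [0, 0, 0]],
  [[0, 0, -0.3], [0, 0, 0]],
  [[0, 0, -0.32], [0, 0, 0]],
  [[0, 0, -0.32], [0, 0, 0]],
])

```text
clock: 6.3
eef_pos: [620.0, 176.9, 317.7]
ee_rot: [0.001, -0.051, 0.999, 0.0]
contact_force: [-0.7, -0.4, -1.5]
finger_gap: 0.199
```

Run:
```python
from h import *
from rig import state,camera
went((0,0,-.32))
for n in("wrist","scene","side"):
  s=state();c=camera(n);cv2.imwrite(f"pics/{n}4.png",c["image"]);np.savez(f"{n}4.npz",p=s["eef_pos"],q=s["ee_rot"],**c)
  if n!="wrist":
    uv=proj(c,[s["eef_pos"],np.array(s["eef_pos"])-[0,0,143]]);print(n,uv.round())
    x,y=uv.mean(0).astype(int)
    cv2.imwrite(f"pics/{n}4c.png",cv2.resize(c["image"][y-50:y+50,x-50:x+50],None,fx=5,fy=5,interpolation=cv2.INTER_CUBIC))
a=cv2.imread("pics/scene4c.png");b=cv2.imread("pics/side4c.png");cv2.imwrite("pics/4c.png",cv2.resize(np.hstack([a,b]),(800,400)))
```

```text
cmd [618.9 176.9 316. ] err [1.02 0.05 1.7 ] ang 0.0029 t 6.3 F [-0.7 -0.4 -1.5] gap 0.199 q7 [ 0.34  0.62 -1.02  1.5   0.54  1.32  0.94]
scene [[357. 162.]
 [348. 199.]]
side [[271. 104.]
 [269. 132.]]
```

View pics/4c.png

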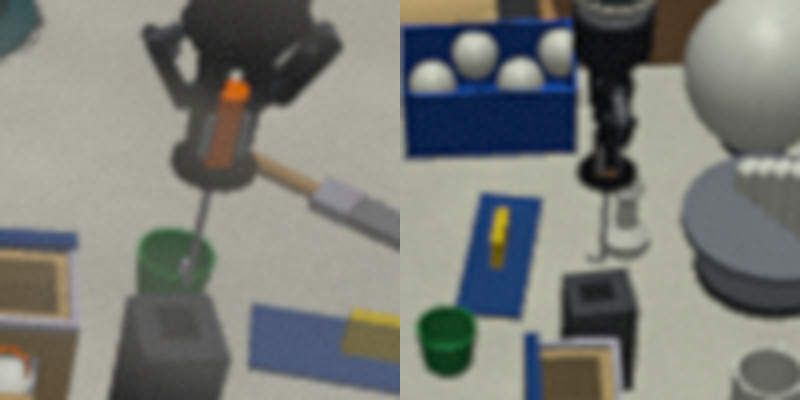

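View pics/wrist4.png

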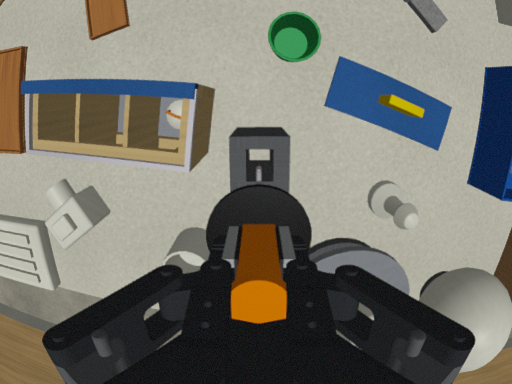

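The hook points toward the robot, along tool +x: the side crop has its foot at (590,258), and the wrist view shows the tip at (258,172). The middle well is empty. Before dipping I'll check the hook offset and the cup.

Run:
```python
from h import *
c,p,R=loadw("wrist4")
T=lambda v:p+R.apply(v)
print("tip pred",wproj(c,np.array([T([14,0,133]),T([14,0,143])]),p,R).round(1))
i=c["image"];cv2.imwrite("pics/c4.png",np.hstack([cv2.resize(i[150:200,230:290],None,fx=6,fy=6,interpolation=3),cv2.resize(i[5:70,260:330],None,fx=4.6,fy=4.6,interpolation=3)[:300]]))
print("cup rim",wplane(c,294,34,55,p,R).round(1))
print("cup pred px",wproj(c,np.array([454.5,205,55.]),p,R))
plan([461.5,205.7,316],None)
```

```text
tip pred [[258.  169.8]
 [258.  167.3]]Traceback (most recent call last):
  File "<stdin>", line 5, in <module>
    return _nx.concatenate(arrs, 1, dtype=dtype, casting=casting)
           ~~~~~~~~~~~~~~~^^^^^^^^^^^^^^^^^^^^^^^^^^^^^^^^^^^^^^^
ValueError: all the input array dimensions except for the concatenation axis must match exactly, but along dimension 0, the array at index 0 has size 300 and the array at index 1 has size 299
```

Run:
```python
from h import *
c,p,R=loadw("wrist4")
i=c["image"];cv2.imwrite("pics/c4.png",np.hstack([cv2.resize(i[150:200,230:290],(480,400),interpolation=3),cv2.resize(i[5:70,260:330],(320,400),interpolation=3)]))
print("cup rim",wplane(c,294,34,55,p,R).round(1))
print("cup pred px",wproj(c,np.array([454.5,205,55.]),p,R))
plan([461.5,205.7,316],None)
```

```text
cup rim [453.  205.8  55. ]
cup pred px [293.25212152  35.01362197]
shift [0.3072, 0.09, -0.0] turn [0.0, 0.0, 0.0] rows 3.2
```

View pics/c4.png

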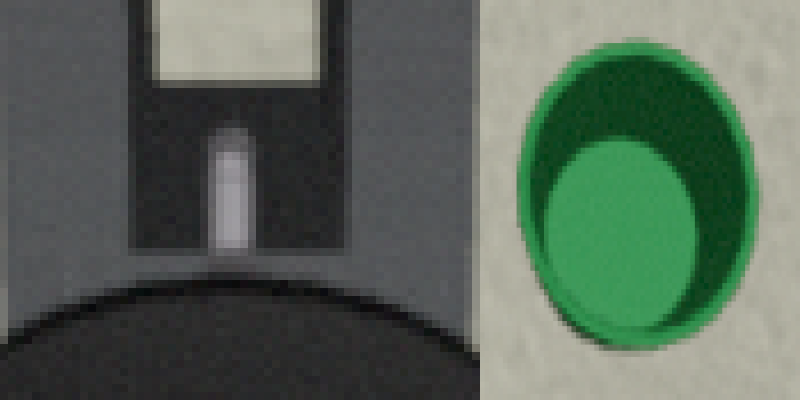

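Emit:
move_arm([
  [[0.08, 0.023, 0], [0, 0, 0]],
  [[0.16, 0.047, 0], [0, 0, 0]],
  [[0.24, 0.07, 0], [0, 0, 0]],
  [[0.307, 0.09, 0], [0, 0, 0]],
  [[0.307, 0.09, 0.1], [0, 0, 0]],
  [[0.307, 0.09, 0.18], [0, 0, 0]],
  [[0.307, 0.09, 0.18], [0, 0, 0]],
  [[0.307, 0.09, 0.18], [0, 0, 0]],
])

```text
clock: 7.25
eef_pos: [462.0, 205.8, 225.7]
ee_rot: [-0.001, -0.052, 0.999, 0.0]
contact_force: [-0.5, 0.4, -1.5]
finger_gap: 0.201
```

Run:
```python
from h import *
from rig import state,camera
went((.307,.09,.18))
s=state();c=camera("wrist");cv2.imwrite("pics/w5.png",c["image"][60:300,100:420])
p,R=np.array(s["eef_pos"]),wq(s["ee_rot"])
print(wproj(c,[[453.8,205.5,55]],p,R))
```

```text
cmd [461.6 205.7 226. ] err [ 0.36  0.06 -0.27] ang 0.0025 t 7.25 F [-0.5  0.4 -1.5] gap 0.201 q7 [ 0.37  0.49 -1.08  1.92  0.5   1.03  0.74]
[[258.44600381 167.43631451]]
```

View pics/w5.png

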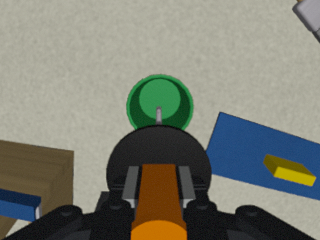

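The cup is centred at (260,167) and the hook tip is over it. I'll dip now.

Emit:
move_arm([
  [[0, 0, 0.06], [0, 0, 0]],
  [[0, 0, 0.116], [0, 0, 0]],
  [[0, 0, 0.116], [0, 0, 0]],
  [[0, 0, 0.116], [0, 0, 0]],
  [[0, 0, 0.116], [0, 0, 0]],
  [[0, 0, 0.116], [0, 0, 0]],
  [[0, 0, 0.116], [0, 0, 0]],
])

```text
clock: 8.0
eef_pos: [463.0, 205.7, 169.0]
ee_rot: [0.001, -0.051, 0.999, 0.0]
contact_force: [-1.1, -0.7, -2.1]
finger_gap: 0.201
```

Emit:
move_arm([
  [[0, 0, -0.08], [0, 0, 0]],
  [[0, 0, -0.16], [0, 0, 0]],
  [[0, 0, -0.264], [0, 0, 0]],
  [[0, 0, -0.264], [0, 0, 0]],
])

```text
clock: 8.4
eef_pos: [464.7, 208.2, 306.1]
ee_rot: [0.005, -0.051, 0.999, 0.002]
contact_force: [0.9, 0.6, -2.0]
finger_gap: 0.201
```

Run:
```python
from h import *
went((0,0,-.148))
plan([545,70,340],None)
```

```text
cmd [461.6 205.7 300. ] err [3.05 2.43 6.12] ang 0.0108 t 8.4 F [ 0.9  0.6 -2. ] gap 0.201 q7 [ 0.45  0.4  -1.17  1.83  0.4   1.16  0.83]
shift [-0.1378, -0.2873, -0.08] turn [0.0, 0.0, 0.0] rows 3.29
```

Run:
```python
from h import *
plan([635,-10,350],down(np.pi))
```

```text
shift [-0.3003, -0.465, -0.1] turn [0.0, 0.0, 0.033] rows 5.63
```

Emit:
move_arm([
  [[0, 0, -0.1], [0, 0, 0.033]],
  [[-0.1, -0.15, -0.1], [0, 0, 0.033]],
  [[-0.15, -0.23, -0.1], [0, 0, 0.033]],
  [[-0.2, -0.31, -0.1], [0, 0, 0.033]],
  [[-0.25, -0.39, -0.1], [0, 0, 0.033]],
  [[-0.3, -0.465, -0.1], [0, 0, 0.033]],
  [[-0.3, -0.465, -0.1], [0, 0, 0.033]],
  [[-0.3, -0.465, -0.1], [0, 0, 0.033]],
])

```text
clock: 9.2
eef_pos: [637.4, -15.9, 348.1]
ee_rot: [-0.001, 0.005, 1.0, -0.0]
contact_force: [0.4, -0.6, -1.9]
finger_gap: 0.203
```

Emit:
move_arm([
  [[0, 0, 0], [0, 0, 0]],
  [[0, 0, 0], [0, 0, 0]],
])

```text
clock: 9.4
eef_pos: [634.7, -8.7, 350.1]
ee_rot: [-0.0, -0.001, 1.0, 0.0]
contact_force: [-0.3, 0.1, -1.1]
finger_gap: 0.204
```

Run:
```python
from h import *
from rig import state,camera
went((-.3,-.465,-.1),(0,0,.033))
s=state();c=camera("wrist");np.savez("w6.npz",p=s["eef_pos"],q=s["ee_rot"],**c)
i=c["image"]
cv2.imwrite("pics/w6.png",cv2.resize(i[60:260,110:410],(750,500),interpolation=3))
print(wproj(c,[[573.2,58.1,22],[574.3,-14.6,122]],np.array(s["eef_pos"]),wq(s["ee_rot"])))
```

```text
cmd [634.9 -10.  350. ] err [-0.17  1.31  0.07] ang 0.0015 t 9.4 F [-0.3  0.1 -1.1] gap 0.204 q7 [ 0.64  0.58 -1.03  1.48  0.5   1.37  1.15]
[[302.33897645 110.61858501]
 [253.01315417 113.05906162]]
```

View pics/w6.png

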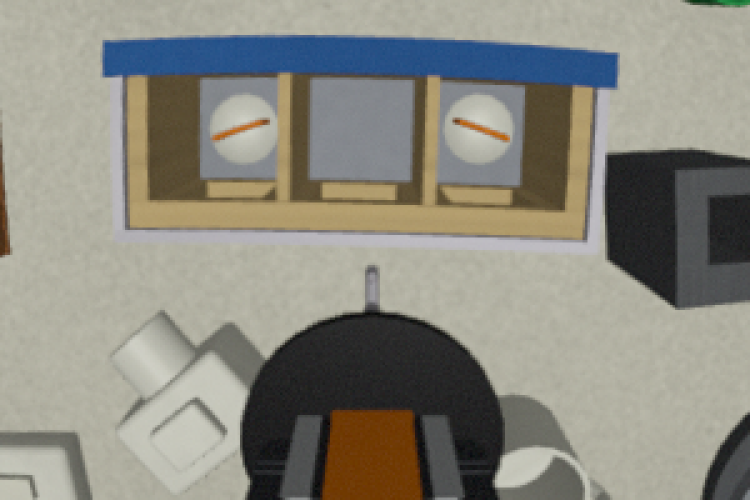

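Run:
```python
from h import *
c,p,R=loadw("w6")
px=lambda a:(110+np.array(a)[:,0]/2.5,60+np.array(a)[:,1]/2.5)
for n,a,b in(("A",[(456,122),(508,138)],(479,129)),("B",[(267,122),(217,138)],(243,129))):
    w=wplane(c,*px(a),np.array([37.,37.]),p,R);ce=wplane(c,*px([b]),np.array([22.]),p,R)[0]
    d=w[0]-w[1];print(n,ce.round(1),"mid",w.mean(0).round(1),"len",np.linalg.norm(d).round(1),"yaw",np.arctan2(-d[0],d[1]).round(3) if d[1]>0 else np.arctan2(d[0],-d[1]).round(3))
uv=np.stack(px([(150,199),(277,202),(291,203),(423,205),(440,206),(570,210)]),-1)
x,e=fit(c,p,R,[(32,-102,122),(32,-38,122),(32,-32,122),(32,32,122),(32,38,122),(32,102,122)],uv,[574,-14,0]);print(x.round(3),e.round(1).tolist())
```

```text
A [574.7  57.   22. ] mid [574.8  56.7  37. ] len 32.2 yaw -0.271
B [574.6 -85.6  22. ] mid [574.7 -83.8  37. ] len 31.2 yaw 0.28
[ 5.75653e+02 -1.34980e+01 -2.60000e-02] [[-0.4, 0.7], [0.5, -0.3], [-0.1, -0.6], [1.1, -0.1], [-0.7, -0.3], [-0.6, 0.5]]
```

Run:
```python
from h import *
plan([596.3,50.7,350],down(np.pi-.29))
```

```text
shift [0.0771, 0.1214, -0.0] turn [0.0, 0.0, 0.0923] rows 1.93
```

Emit:
move_arm([
  [[0.04, 0.06, 0], [0, 0, 0.046]],
  [[0.077, 0.121, 0], [0, 0, 0.092]],
  [[0.077, 0.121, 0], [0, 0, 0.092]],
  [[0.077, 0.121, 0.05], [0, 0, 0.092]],
  [[0.077, 0.121, 0.12], [0, 0, 0.092]],
  [[0.077, 0.121, 0.15], [0, 0, 0.092]],
  [[0.077, 0.121, 0.15], [0, 0, 0.092]],
  [[0.077, 0.121, 0.15], [0, 0, 0.092]],
])

```text
clock: 10.25
eef_pos: [597.4, 50.8, 276.0]
ee_rot: [0.001, 0.144, 0.99, 0.0]
contact_force: [-0.1, 0.7, -0.4]
finger_gap: 0.2
```

Run:
```python
from h import *
from rig import state,camera
went((.077,.121,.15),(0,0,.092))
s=state();c=camera("wrist");np.savez("w7.npz",p=s["eef_pos"],q=s["ee_rot"],**c)
i=c["image"]
cv2.imwrite("pics/w7.png",cv2.resize(i[60:260,110:410],(750,500),interpolation=3))
```

```text
cmd [596.4  50.5 275. ] err [1.04 0.32 1.06] ang 0.0013 t 10.25 F [-0.1  0.7 -0.4] gap 0.2 q7 [ 0.55  0.55 -0.96  1.66  0.48  1.19  0.75]
```

View pics/w7.png

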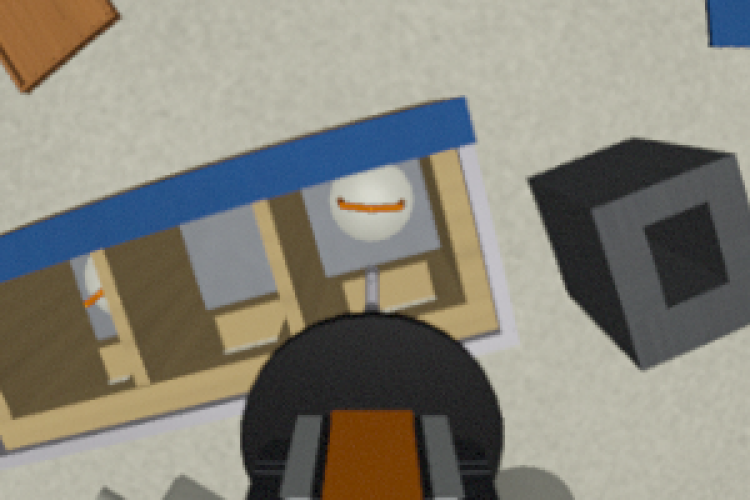

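The loop at (370,208) is level and centred on the hook's column, 372. I'll lower the hook beside it.

Emit:
move_arm([
  [[0, 0, 0.05], [0, 0, 0]],
  [[0, 0, 0.1], [0, 0, 0]],
  [[0, 0, 0.15], [0, 0, 0]],
  [[0, 0, 0.19], [0, 0, 0]],
  [[0, 0, 0.205], [0, 0, 0]],
  [[0, 0, 0.205], [0, 0, 0]],
  [[0, 0, 0.205], [0, 0, 0]],
])

```text
clock: 11.0
eef_pos: [598.0, 50.6, 174.0]
ee_rot: [0.001, 0.145, 0.99, 0.0]
contact_force: [-0.5, -0.1, -1.0]
finger_gap: 0.2
```

Run:
```python
from h import *
from rig import state,camera
went((0,0,.205))
s=state();c=camera("wrist");np.savez("w8.npz",p=s["eef_pos"],q=s["ee_rot"],**c)
i=c["image"]
cv2.imwrite("pics/w8.png",cv2.resize(i[60:260,110:410],(750,500),interpolation=3))
```

```text
cmd [596.4  50.5 172.5] err [1.62 0.05 1.55] ang 0.0026 t 11.0 F [-0.5 -0.1 -1. ] gap 0.2 q7 [ 0.49  0.66 -0.88  1.75  0.59  1.02  0.67]
```

View pics/w8.png

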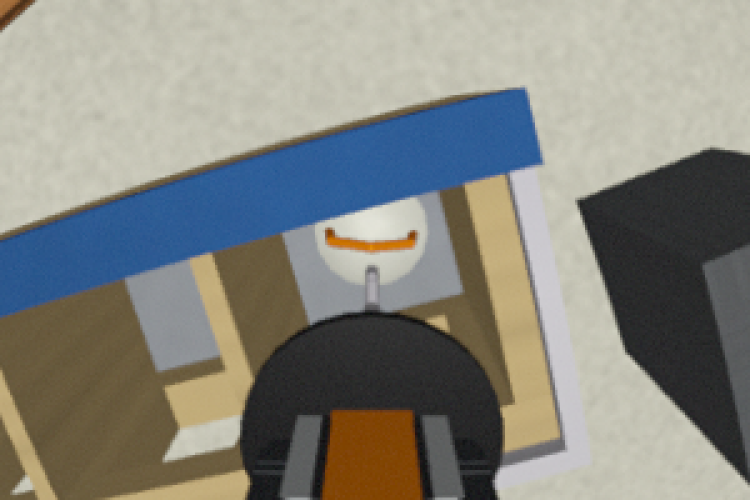

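Emit:
move_arm([
  [[0, 0, 0.004], [0, 0, 0]],
  [[0.01, 0, 0.004], [0, 0, 0]],
  [[0.02, 0, 0.004], [0, 0, 0]],
  [[0.028, 0, 0.004], [0, 0, 0]],
  [[0.034, 0, 0.004], [0, 0, 0]],
  [[0.034, 0, 0.004], [0, 0, 0]],
  [[0.034, 0, 0.004], [0, 0, 0]],
])

```text
clock: 11.75
eef_pos: [580.8, 55.0, 170.6]
ee_rot: [0.0, 0.145, 0.99, -0.0]
contact_force: [0.3, 0.3, -0.8]
finger_gap: 0.199
```

Run:
```python
from h import *
from rig import state,camera
went((.034,0,.004))
s=state();c=camera("wrist");np.savez("w8.npz",p=s["eef_pos"],q=s["ee_rot"],**c)
i=c["image"]
cv2.imwrite("pics/w9.png",cv2.resize(i[100:220,180:330],(750,600),interpolation=3))
```

```text
cmd [580.1  55.3 170.5] err [ 0.73 -0.36  0.07] ang 0.0011 t 11.75 F [ 0.3  0.3 -0.8] gap 0.199 q7 [ 0.5   0.64 -0.89  1.79  0.58  0.99  0.65]
```

View pics/w9.png

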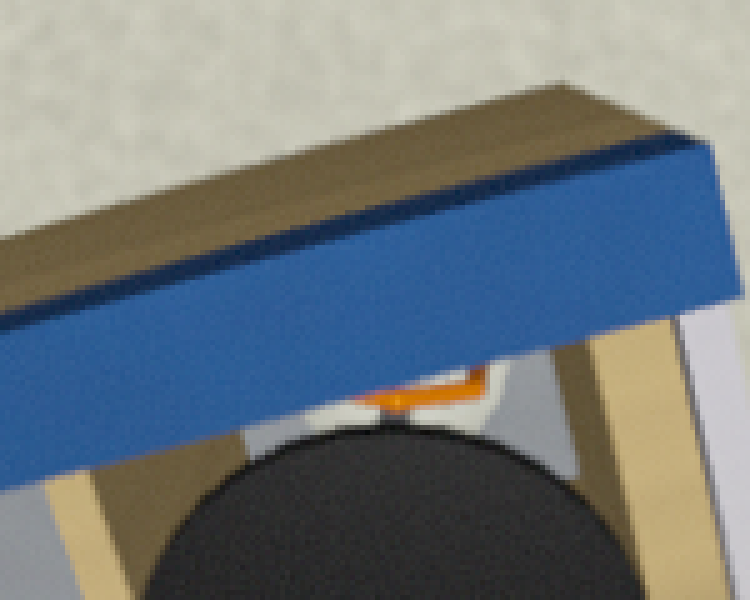

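The wire now lies over the foot and hides the tip, so I'll lift.

Emit:
move_arm([
  [[0, 0, -0.01], [0, 0, 0]],
  [[0, 0, -0.02], [0, 0, 0]],
  [[0, 0, -0.03], [0, 0, 0]],
  [[0, 0, -0.045], [0, 0, 0]],
  [[0, 0, -0.06], [0, 0, 0]],
  [[0, 0, -0.08], [0, 0, 0]],
  [[0, 0, -0.1], [0, 0, 0]],
  [[0, 0, -0.12], [0, 0, 0]],
])

```text
clock: 12.6
eef_pos: [580.8, 55.2, 231.6]
ee_rot: [0.0, 0.144, 0.99, 0.0]
contact_force: [0.3, -0.5, -1.7]
finger_gap: 0.201
```

Run:
```python
from h import *
from rig import state,camera
went((0,0,-.12))
s=state();c=camera("wrist");i=c["image"]
cv2.imwrite("pics/w10.png",cv2.resize(i[60:260,110:410],(750,500),interpolation=3))
```

```text
cmd [580.1  55.3 230.5] err [ 0.73 -0.2   1.06] ang 0.001 t 12.6 F [ 0.3 -0.5 -1.7] gap 0.201 q7 [ 0.54  0.57 -0.94  1.74  0.51  1.09  0.71]
```

View pics/w10.png

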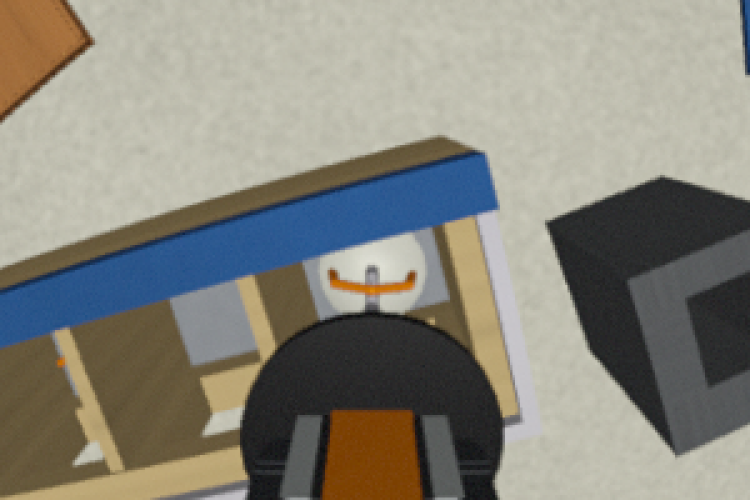

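The cast hangs on the hook, with its wire across the foot at (370,290). I'll raise it and carry it to the tray.

Run:
```python
from h import *
plan([605.5,-313.5,350],down(np.pi))
plan([580,-130,350],down(np.pi-.15))
```

```text
shift [-0.259, -0.6926, -0.239] turn [0.0, 0.0, -0.092] rows 7.77
shift [-0.1055, -0.3554, -0.239] turn [0.0, 0.0, -0.0443] rows 4.41
```

Emit:
move_arm([
  [[0, 0, -0.03], [0, 0, 0]],
  [[0, 0, -0.07], [0, 0, 0]],
  [[0, 0, -0.11], [0, 0, 0]],
  [[0, 0, -0.15], [0, 0, 0]],
  [[0, 0, -0.19], [0, 0, 0]],
  [[0, 0, -0.22], [0, 0, 0]],
  [[0, 0, -0.239], [0, 0, 0]],
  [[-0.006, -0.02, -0.239], [0, 0, 0]],
])

```text
clock: 13.45
eef_pos: [580.8, 46.2, 351.5]
ee_rot: [0.001, 0.143, 0.99, 0.001]
contact_force: [-0.3, 0.6, -1.2]
finger_gap: 0.204
```

Emit:
move_arm([
  [[-0.01, -0.03, 0], [0, 0, -0.01]],
  [[-0.03, -0.08, 0], [0, 0, -0.02]],
  [[-0.05, -0.13, 0], [0, 0, -0.03]],
  [[-0.07, -0.18, 0], [0, 0, -0.04]],
  [[-0.09, -0.23, 0], [0, 0, -0.05]],
  [[-0.11, -0.28, 0], [0, 0, -0.06]],
  [[-0.13, -0.33, 0], [0, 0, -0.07]],
  [[-0.15, -0.38, 0], [0, 0, -0.092]],
])

```text
clock: 14.25
eef_pos: [597.5, -161.2, 348.7]
ee_rot: [-0.001, -0.0, 1.0, -0.0]
contact_force: [-0.6, 1.5, -2.5]
finger_gap: 0.201
```

Run:
```python
from h import *
went((-.006,-.02,-.239));went((-.15,-.38,0),(0,0,-.092))
plan([605.5,-313.5,350],down(np.pi))
```

```text
cmd [580.1  44.9 350. ] err [  17.39 -206.09   -1.3 ] ang 0.2893 t 14.25 F [-0.6  1.5 -2.5] gap 0.201 q7 [ 0.91  0.55 -1.04  1.52  0.48  1.35  1.4 ]
cmd [ 597.8 -158.6  350. ] err [-0.34 -2.6  -1.3 ] ang 0.0022 t 14.25 F [-0.6  1.5 -2.5] gap 0.201 q7 [ 0.91  0.55 -1.04  1.52  0.48  1.35  1.4 ]
shift [-0.0154, -0.3098, -0.0] turn [0.0, 0.0, -0.0] rows 3.1
```

Emit:
move_arm([
  [[0, -0.05, 0], [0, 0, 0]],
  [[-0.005, -0.1, 0], [0, 0, 0]],
  [[-0.008, -0.15, 0], [0, 0, 0]],
  [[-0.01, -0.2, 0], [0, 0, 0]],
  [[-0.013, -0.25, 0], [0, 0, 0]],
  [[-0.015, -0.29, 0], [0, 0, 0]],
  [[-0.015, -0.31, 0], [0, 0, 0]],
  [[-0.015, -0.31, 0], [0, 0, 0]],
])

```text
clock: 15.05
eef_pos: [605.0, -315.8, 349.0]
ee_rot: [-0.001, 0.002, 1.0, 0.0]
contact_force: [-0.0, -0.1, -1.9]
finger_gap: 0.2
```

Run:
```python
from h import *
from rig import state,camera
went((-.015,-.31,0))
s=state();c=camera("wrist");i=c["image"];np.savez("w11.npz",p=s["eef_pos"],q=s["ee_rot"],**c)
p,R=np.array(s["eef_pos"]),wq(s["ee_rot"])
for sx,sy in((1,1),(1,-1),(-1,-1),(-1,1)):
    print(wproj(c,[553.4+sx*100,-313.7+sy*50,18],p,R).round())
cv2.imwrite("pics/w11.png",cv2.resize(i[60:260,110:410],(750,500),interpolation=3))
```

```text
cmd [ 605.3 -313.6  350. ] err [-0.33 -2.19 -1.03] ang 0.0038 t 15.05 F [-0.  -0.1 -1.9] gap 0.2 q7 [ 1.02  0.65 -0.99  1.35  0.54  1.42  1.62]
[291. 180.]
[228. 181.]
[226.  52.]
[292.  52.]
```

View pics/w11.png

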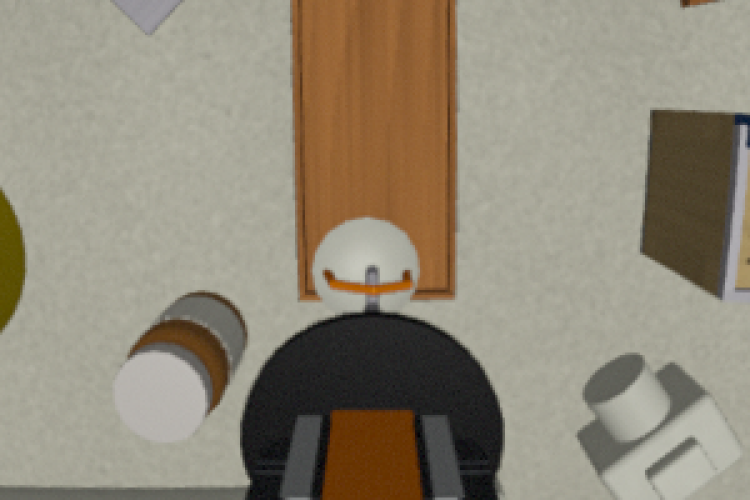

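Emit:
move_arm([
  [[0, 0, 0.04], [0, 0, 0]],
  [[0, 0, 0.1], [0, 0, 0]],
  [[0, 0, 0.16], [0, 0, 0]],
  [[0, 0, 0.22], [0, 0, 0]],
  [[0, 0, 0.26], [0, 0, 0]],
  [[0, 0, 0.29], [0, 0, 0]],
  [[0, 0, 0.3], [0, 0, 0]],
  [[0, 0, 0.31], [0, 0, 0]],
])

```text
clock: 15.9
eef_pos: [606.2, -313.2, 195.5]
ee_rot: [0.001, 0.0, 1.0, -0.0]
contact_force: [0.6, -0.4, -1.8]
finger_gap: 0.2
```

Emit:
move_arm([
  [[0, 0, 0.006], [0, 0, 0]],
  [[0, 0, 0.014], [0, 0, 0]],
  [[0, 0, 0.02], [0, 0, 0]],
  [[0, 0, 0.026], [0, 0, 0]],
  [[0, 0, 0.034], [0, 0, 0]],
  [[0, 0, 0.042], [0, 0, 0]],
  [[0, 0, 0.049], [0, 0, 0]],
  [[0, 0, 0.049], [0, 0, 0]],
])

```text
clock: 16.7
eef_pos: [605.3, -313.8, 169.8]
ee_rot: [-0.0, 0.0, 1.0, 0.0]
contact_force: [-0.2, -0.2, -1.3]
finger_gap: 0.199
```

Run:
```python
from h import *
from rig import state,camera
went((0,0,.359))
s=state();c=camera("wrist");i=c["image"];np.savez("w12.npz",p=s["eef_pos"],q=s["ee_rot"],**c)
cv2.imwrite("pics/w12.png",cv2.resize(i[60:260,110:410],(750,500),interpolation=3))
```

```text
cmd [ 605.3 -313.6  170.5] err [-0.03 -0.24 -0.73] ang 0.0014 t 16.7 F [-0.2 -0.2 -1.3] gap 0.199 q7 [ 0.99  0.8  -0.89  1.54  0.67  1.13  1.53]
```

View pics/w12.png

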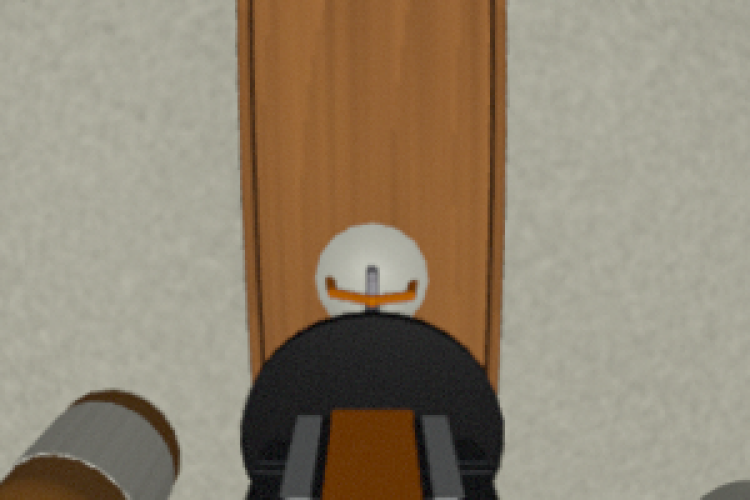

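The cast stands on the tray and the tip is below the wire. I'll withdraw away from it and then up.

Emit:
move_arm([
  [[-0.012, 0, 0], [0, 0, 0]],
  [[-0.026, 0, 0], [0, 0, 0]],
  [[-0.04, 0, 0], [0, 0, 0]],
  [[-0.056, 0, 0], [0, 0, 0]],
  [[-0.056, 0, 0], [0, 0, 0]],
  [[-0.056, 0, -0.04], [0, 0, 0]],
  [[-0.056, 0, -0.14], [0, 0, 0]],
  [[-0.056, 0, -0.24], [0, 0, 0]],
])

```text
clock: 17.55
eef_pos: [633.0, -313.8, 292.4]
ee_rot: [-0.001, 0.0, 1.0, 0.0]
contact_force: [1.2, -1.1, 0.0]
finger_gap: 0.202
```

Run:
```python
from h import *
from rig import state,camera
went((-.056,0,-.24))
s=state();c=camera("wrist");i=c["image"];np.savez("w13.npz",p=s["eef_pos"],q=s["ee_rot"],**c)
cv2.imwrite("pics/w13.png",cv2.resize(i[30:260,90:430],(780,528),interpolation=3))
plan([603,-91,350],down(np.pi+.28))
```

```text
cmd [ 633.3 -313.6  290.5] err [-0.37 -0.19  1.95] ang 0.0016 t 17.55 F [ 1.2 -1.1  0. ] gap 0.202 q7 [ 0.97  0.73 -0.95  1.36  0.59  1.35  1.59]
shift [0.0607, 0.4452, -0.119] turn [0.0, 0.0, -0.0891] rows 4.65
```

View pics/w13.png

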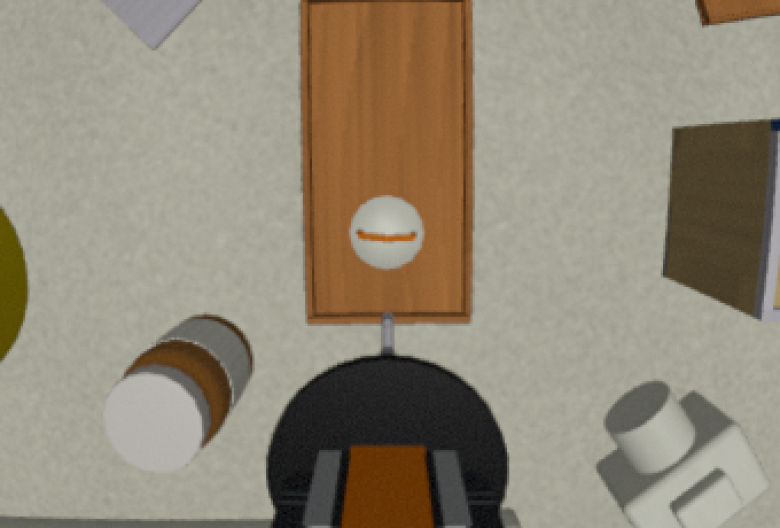

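Cast 1 stands upright on the tray at crop (387,233). Now for cast B.

Run:
```python
from h import *
plan([596.7,-78.3,330],down(np.pi+.28))
```

```text
shift [0.0733, 0.4706, -0.079] turn [0.0, 0.0, -0.0891] rows 4.83
```

Emit:
move_arm([
  [[0, 0.05, -0.079], [0, 0, 0]],
  [[0.02, 0.15, -0.079], [0, 0, -0.04]],
  [[0.04, 0.25, -0.079], [0, 0, -0.07]],
  [[0.055, 0.35, -0.079], [0, 0, -0.089]],
  [[0.067, 0.43, -0.079], [0, 0, -0.089]],
  [[0.073, 0.47, -0.079], [0, 0, -0.089]],
  [[0.073, 0.47, 0.03], [0, 0, -0.089]],
  [[0.073, 0.47, 0.03], [0, 0, -0.089]],
])

```text
clock: 18.4
eef_pos: [594.5, -79.1, 272.3]
ee_rot: [-0.004, -0.14, 0.99, -0.0]
contact_force: [-0.1, -1.2, -2.6]
finger_gap: 0.201
```

Run:
```python
from h import *
from rig import state,camera
went((.073,.47,.03),(0,0,-.089))
s=state();c=camera("wrist");i=c["image"];np.savez("w14.npz",p=s["eef_pos"],q=s["ee_rot"],**c)
cv2.imwrite("pics/w14.png",cv2.resize(i[60:260,110:410],(750,500),interpolation=3))
```

```text
cmd [596.8 -78.6 275.5] err [-2.34 -0.47 -3.18] ang 0.0072 t 18.4 F [-0.1 -1.2 -2.6] gap 0.201 q7 [ 0.82  0.61 -1.06  1.66  0.56  1.22  1.48]
```

View pics/w14.png

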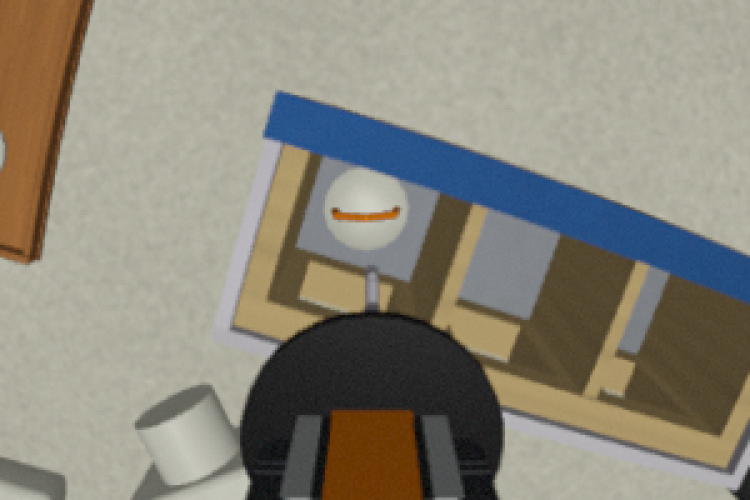

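The loop is at (366,213), about 2 mm off the hook's column, so I'll correct by −2 mm in tool y while descending.

Emit:
move_arm([
  [[0, -0.004, 0.04], [0, 0, 0]],
  [[0, -0.004, 0.09], [0, 0, 0]],
  [[0, -0.004, 0.14], [0, 0, 0]],
  [[0, -0.004, 0.18], [0, 0, 0]],
  [[0, -0.004, 0.2], [0, 0, 0]],
  [[0, -0.004, 0.209], [0, 0, 0]],
  [[0, -0.004, 0.209], [0, 0, 0]],
  [[0, -0.004, 0.209], [0, 0, 0]],
])

```text
clock: 19.25
eef_pos: [598.7, -80.9, 172.3]
ee_rot: [0.001, -0.139, 0.99, -0.0]
contact_force: [-0.3, 0.8, -1.0]
finger_gap: 0.202
```

Run:
```python
from h import *
from rig import state,camera
went((0,-.004,.209))
s=state();c=camera("wrist");i=c["image"];np.savez("w15.npz",p=s["eef_pos"],q=s["ee_rot"],**c)
cv2.imwrite("pics/w15.png",cv2.resize(i[60:260,110:410],(750,500),interpolation=3))
```

```text
cmd [597.4 -80.5 171. ] err [ 1.31 -0.41  1.33] ang 0.0023 t 19.25 F [-0.3  0.8 -1. ] gap 0.202 q7 [ 0.76  0.71 -0.98  1.74  0.67  1.06  1.4 ]
```

View pics/w15.png

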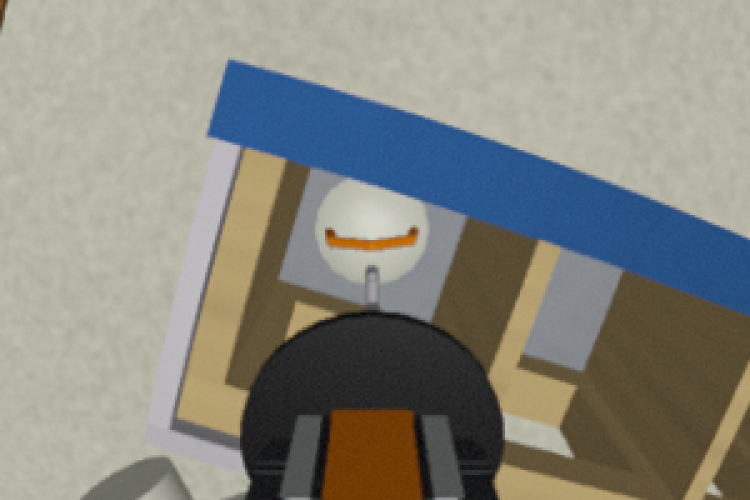

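The hook is aligned, so I'll advance and lift.

Emit:
move_arm([
  [[0.01, 0, 0.001], [0, 0, 0]],
  [[0.02, 0, 0.001], [0, 0, 0]],
  [[0.028, 0, 0.001], [0, 0, 0]],
  [[0.034, 0, 0.001], [0, 0, 0]],
  [[0.034, 0, 0.001], [0, 0, 0]],
  [[0.034, 0, 0.001], [0, 0, 0]],
])

```text
clock: 19.9
eef_pos: [581.6, -85.6, 170.6]
ee_rot: [0.0, -0.139, 0.99, -0.0]
contact_force: [-0.3, -0.5, -1.7]
finger_gap: 0.197
```

Emit:
move_arm([
  [[0, 0, -0.01], [0, 0, 0]],
  [[0, 0, -0.02], [0, 0, 0]],
  [[0, 0, -0.03], [0, 0, 0]],
  [[0, 0, -0.045], [0, 0, 0]],
  [[0, 0, -0.06], [0, 0, 0]],
  [[0, 0, -0.08], [0, 0, 0]],
  [[0, 0, -0.1], [0, 0, 0]],
  [[0, 0, -0.12], [0, 0, 0]],
])

```text
clock: 20.7
eef_pos: [581.6, -85.5, 231.5]
ee_rot: [0.0, -0.139, 0.99, -0.0]
contact_force: [0.8, 0.1, -1.9]
finger_gap: 0.199
```

Run:
```python
from h import *
from rig import state,camera
went((.034,0,.001-.12))
s=state();c=camera("wrist");i=c["image"]
cv2.imwrite("pics/w16.png",cv2.resize(i[60:260,110:410],(750,500),interpolation=3))
p,R=getc();setc(p+[0,0,120.],R);plan([515.5,-313.5,350],down(np.pi));setc(p,R)
```

```text
cmd [581.  -85.2 230.5] err [ 0.57 -0.27  1.03] ang 0.001 t 20.7 F [ 0.8  0.1 -1.9] gap 0.199 q7 [ 0.83  0.63 -1.05  1.73  0.6   1.14  1.45]
shift [0.252, -0.4027, 0.001] turn [0.0, 0.0, 0.089] rows 4.75
```

View pics/w16.png

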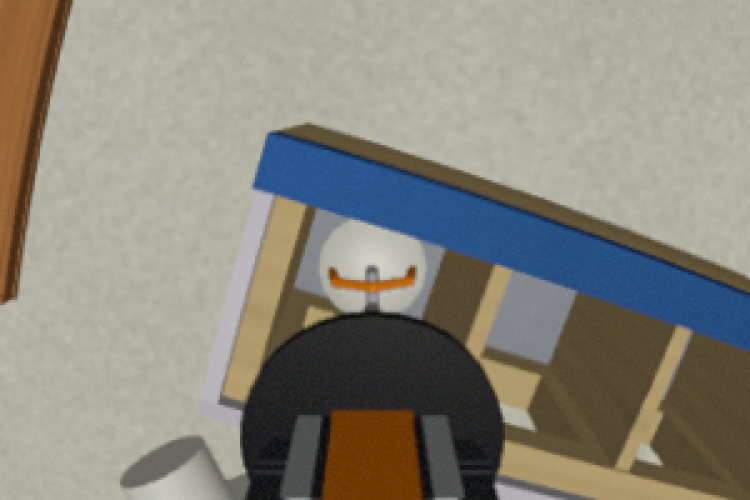

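The second cast is hooked. I'll lift it to 350 mm and carry it over.

Emit:
move_arm([
  [[0, 0, -0.03], [0, 0, 0]],
  [[0, 0, -0.07], [0, 0, 0]],
  [[0, 0, -0.11], [0, 0, 0]],
  [[0, 0, -0.15], [0, 0, 0]],
  [[0, 0, -0.19], [0, 0, 0]],
  [[0, 0, -0.22], [0, 0, 0]],
  [[0, 0, -0.24], [0, 0, 0]],
  [[0, 0, -0.24], [0, 0, 0]],
])

```text
clock: 21.55
eef_pos: [582.0, -85.3, 351.8]
ee_rot: [0.001, -0.139, 0.99, -0.0]
contact_force: [-1.5, 0.5, -2.2]
finger_gap: 0.199
```

Emit:
move_arm([
  [[0.015, -0.025, 0], [0, 0, 0.01]],
  [[0.04, -0.065, 0], [0, 0, 0.02]],
  [[0.07, -0.115, 0], [0, 0, 0.03]],
  [[0.1, -0.165, 0], [0, 0, 0.045]],
  [[0.13, -0.215, 0], [0, 0, 0.06]],
  [[0.16, -0.26, 0], [0, 0, 0.075]],
  [[0.19, -0.305, 0], [0, 0, 0.089]],
  [[0.215, -0.345, 0], [0, 0, 0.089]],
])

```text
clock: 22.35
eef_pos: [523.7, -283.8, 349.1]
ee_rot: [-0.001, 0.003, 1.0, 0.0]
contact_force: [-0.1, 0.1, -1.5]
finger_gap: 0.2
```

Run:
```python
from h import *
went((0,0,-.24));went((.215,-.345,0),(0,0,.089))
plan([515.5,-313.5,350],down(np.pi))
```

```text
cmd [581.  -85.2 350.5] err [ -57.32 -198.55   -1.43] ang 0.285 t 22.35 F [-0.1  0.1 -1.5] gap 0.2 q7 [ 1.19  0.51 -1.06  1.57  0.46  1.33  1.64]
cmd [ 525.3 -280.7  350.5] err [-1.6  -3.08 -1.43] ang 0.0059 t 22.35 F [-0.1  0.1 -1.5] gap 0.2 q7 [ 1.19  0.51 -1.06  1.57  0.46  1.33  1.64]
shift [0.0196, -0.0657, 0.001] turn [0.0, 0.0, -0.0] rows 0.69
```

Emit:
move_arm([
  [[0.01, -0.035, 0], [0, 0, 0]],
  [[0.016, -0.056, 0], [0, 0, 0]],
  [[0.02, -0.066, 0], [0, 0, 0]],
  [[0.02, -0.066, 0], [0, 0, 0]],
  [[0.02, -0.066, 0], [0, 0, 0]],
  [[0.02, -0.066, 0], [0, 0, 0]],
])

```text
clock: 22.95
eef_pos: [516.1, -312.5, 350.7]
ee_rot: [0.0, -0.001, 1.0, 0.0]
contact_force: [-0.4, -0.5, -2.7]
finger_gap: 0.199
```

Run:
```python
from h import *
from rig import state,camera
went((.02,-.066,0))
s=state();c=camera("wrist");i=c["image"]
cv2.imwrite("pics/w17.png",cv2.resize(i[60:260,110:410],(750,500),interpolation=3))
```

```text
cmd [ 515.3 -313.7  350.5] err [0.79 1.13 0.19] ang 0.0011 t 22.95 F [-0.4 -0.5 -2.7] gap 0.199 q7 [ 1.23  0.52 -1.06  1.56  0.46  1.34  1.69]
```

View pics/w17.png

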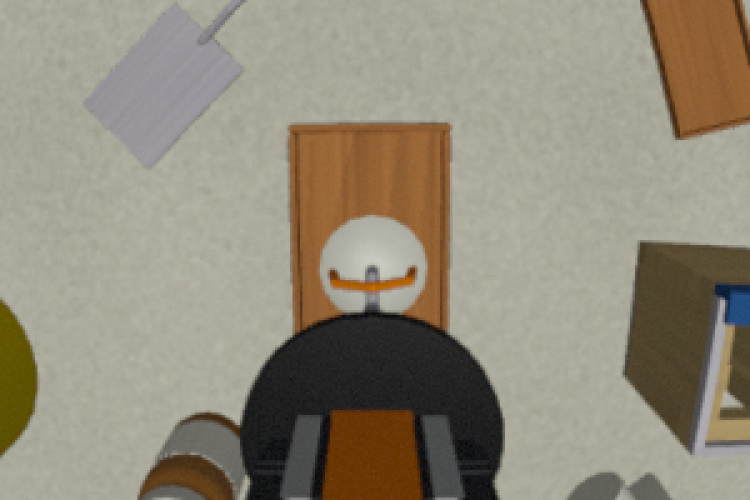

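The cast is hanging steadily over the near half of the tray. I'll lower it.

Emit:
move_arm([
  [[0, 0, 0.04], [0, 0, 0]],
  [[0, 0, 0.1], [0, 0, 0]],
  [[0, 0, 0.16], [0, 0, 0]],
  [[0, 0, 0.22], [0, 0, 0]],
  [[0, 0, 0.26], [0, 0, 0]],
  [[0, 0, 0.29], [0, 0, 0]],
  [[0, 0, 0.3], [0, 0, 0]],
  [[0, 0, 0.31], [0, 0, 0]],
])

```text
clock: 23.8
eef_pos: [516.2, -313.8, 195.9]
ee_rot: [0.001, 0.0, 1.0, -0.0]
contact_force: [0.2, 0.3, -2.0]
finger_gap: 0.2
```

Emit:
move_arm([
  [[0, 0, 0.006], [0, 0, 0]],
  [[0, 0, 0.014], [0, 0, 0]],
  [[0, 0, 0.02], [0, 0, 0]],
  [[0, 0, 0.026], [0, 0, 0]],
  [[0, 0, 0.034], [0, 0, 0]],
  [[0, 0, 0.042], [0, 0, 0]],
  [[0, 0, 0.05], [0, 0, 0]],
  [[0, 0, 0.05], [0, 0, 0]],
])

```text
clock: 24.6
eef_pos: [515.2, -313.8, 169.8]
ee_rot: [-0.0, 0.0, 1.0, 0.0]
contact_force: [-0.3, 0.6, -2.3]
finger_gap: 0.202
```

Run:
```python
from h import *
from rig import state,camera
went((0,0,.36))
s=state();c=camera("wrist");i=c["image"]
cv2.imwrite("pics/w18.png",cv2.resize(i[60:260,110:410],(750,500),interpolation=3))
```

```text
cmd [ 515.3 -313.7  170.5] err [-0.09 -0.13 -0.73] ang 0.0015 t 24.6 F [-0.3  0.6 -2.3] gap 0.202 q7 [ 1.15  0.69 -0.93  1.74  0.63  1.04  1.56]
```

View pics/w18.png

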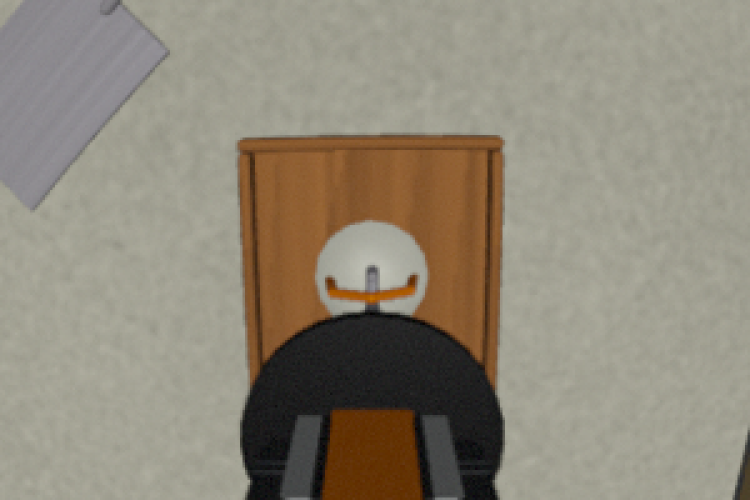

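Emit:
move_arm([
  [[-0.012, 0, 0], [0, 0, 0]],
  [[-0.026, 0, 0], [0, 0, 0]],
  [[-0.04, 0, 0], [0, 0, 0]],
  [[-0.056, 0, 0], [0, 0, 0]],
  [[-0.056, 0, 0], [0, 0, 0]],
  [[-0.056, 0, -0.04], [0, 0, 0]],
  [[-0.056, 0, -0.14], [0, 0, 0]],
  [[-0.056, 0, -0.24], [0, 0, 0]],
])

```text
clock: 25.45
eef_pos: [543.0, -313.5, 290.9]
ee_rot: [-0.001, 0.0, 1.0, 0.001]
contact_force: [0.9, -1.4, -1.2]
finger_gap: 0.199
```

Run:
```python
from h import *
from rig import state,camera
went((-.056,0,-.24))
i=np.hstack([camera("wrist")["image"],camera("scene")["image"]])
cv2.imwrite("pics/w19.png",cv2.resize(i,(800,300),interpolation=3))
plan([560,-150,350],down(np.pi+.06))
```

```text
cmd [ 543.3 -313.7  290.5] err [-0.37  0.13  0.41] ang 0.0028 t 25.45 F [ 0.9 -1.4 -1.2] gap 0.199 q7 [ 1.15  0.61 -1.    1.57  0.53  1.26  1.63]
shift [-0.0334, 0.3273, -0.119] turn [0.0, 0.0, -0.0191] rows 3.5
```

View pics/w19.png

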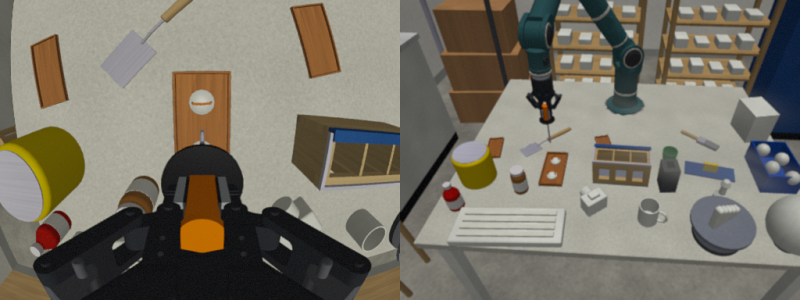

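Both casts stand on the tray. Next I'll take the picker back to the stand.

Run:
```python
from h import *
plan([619,177,330],down(np.pi+.103))
```

```text
shift [-0.1514, 0.9813, -0.079] turn [0.0, 0.0, -0.0328] rows 9.96
```

Emit:
move_arm([
  [[0, 0.04, -0.079], [0, 0, 0]],
  [[-0.02, 0.13, -0.079], [0, 0, 0]],
  [[-0.04, 0.22, -0.079], [0, 0, 0]],
  [[-0.055, 0.31, -0.079], [0, 0, -0.01]],
  [[-0.07, 0.4, -0.079], [0, 0, -0.02]],
  [[-0.085, 0.49, -0.079], [0, 0, -0.033]],
  [[-0.1, 0.58, -0.079], [0, 0, -0.033]],
  [[-0.11, 0.67, -0.079], [0, 0, -0.033]],
])

```text
clock: 26.35
eef_pos: [598.9, 22.6, 329.5]
ee_rot: [-0.0, -0.051, 0.999, -0.0]
contact_force: [0.2, 0.4, -1.3]
finger_gap: 0.199
```

Run:
```python
from h import *
went((-.11,.67,-.079),(0,0,-.033))
plan([619,177,330],down(np.pi+.103))
```

```text
cmd [598.3  21.3 330. ] err [ 0.62  1.28 -0.45] ang 0.0013 t 26.35 F [ 0.2  0.4 -1.3] gap 0.199 q7 [ 0.65  0.54 -1.07  1.59  0.49  1.3   1.19]
shift [-0.0734, 0.3054, -0.0] turn [0.0, 0.0, 0.0002] rows 3.14
```

Emit:
move_arm([
  [[-0.02, 0.08, 0], [0, 0, 0]],
  [[-0.04, 0.16, 0], [0, 0, 0]],
  [[-0.06, 0.24, 0], [0, 0, 0]],
  [[-0.073, 0.305, 0], [0, 0, 0]],
  [[-0.073, 0.305, 0], [0, 0, 0]],
  [[-0.073, 0.305, 0.02], [0, 0, 0]],
  [[-0.073, 0.305, 0.02], [0, 0, 0]],
])

```text
clock: 27.05
eef_pos: [619.3, 174.6, 317.7]
ee_rot: [-0.001, -0.051, 0.999, -0.001]
contact_force: [-0.2, -0.7, -1.2]
finger_gap: 0.202
```

Run:
```python
from h import *
from rig import state,camera
went((-.073,.305,.02))
s=state();c=camera("wrist");i=c["image"];np.savez("w20.npz",p=s["eef_pos"],q=s["ee_rot"],**c)
cv2.imwrite("pics/w20.png",cv2.resize(i[90:210,180:330],(750,600),interpolation=3))
```

```text
cmd [618.8 176.8 320. ] err [ 0.43 -2.23 -2.33] ang 0.0043 t 27.05 F [-0.2 -0.7 -1.2] gap 0.202 q7 [ 0.34  0.62 -1.02  1.5   0.54  1.33  0.94]
```

View pics/w20.png

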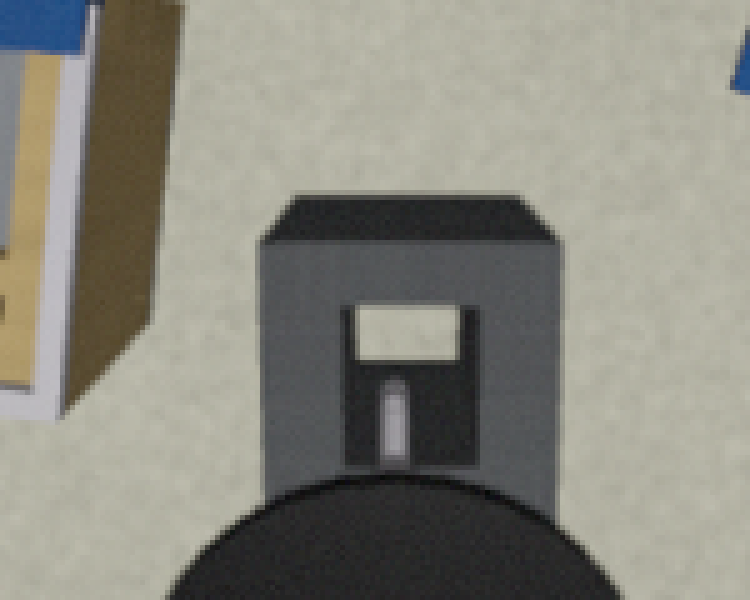

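The hook at (394,425) sits inside the hole, whose centre is at x≈411. The small offset comes from settling lag. I'll lower it into the hole.

Emit:
move_arm([
  [[0, 0, 0], [0, 0, 0]],
  [[0, 0, 0.03], [0, 0, 0]],
  [[0, 0, 0.09], [0, 0, 0]],
  [[0, 0, 0.15], [0, 0, 0]],
  [[0, 0, 0.21], [0, 0, 0]],
  [[0, 0, 0.27], [0, 0, 0]],
  [[0, 0, 0.31], [0, 0, 0]],
  [[0, 0, 0.32], [0, 0, 0]],
])

```text
clock: 27.9
eef_pos: [618.1, 174.9, 156.4]
ee_rot: [-0.003, -0.051, 0.999, -0.001]
contact_force: [-0.7, 0.1, -1.7]
finger_gap: 0.199
```

Emit:
move_arm([
  [[0, 0, 0.006], [0, 0, 0]],
  [[0, 0, 0.006], [0, 0, 0]],
  [[0, 0, 0.006], [0, 0, 0]],
])

```text
clock: 28.2
eef_pos: [620.2, 176.8, 158.1]
ee_rot: [0.001, -0.051, 0.999, 0.0]
contact_force: [0.1, 0.5, -0.8]
finger_gap: 0.195
```

Run:
```python
from h import *
from rig import state,camera
went((0,0,.326))
i=camera("wrist")["image"];cv2.imwrite("pics/w21.png",i)
```

```text
cmd [618.8 176.8 157. ] err [ 1.37 -0.01  1.16] ang 0.0023 t 28.2 F [ 0.1  0.5 -0.8] gap 0.195 q7 [ 0.28  0.77 -0.91  1.65  0.68  1.07  0.84]
```

View pics/w21.png

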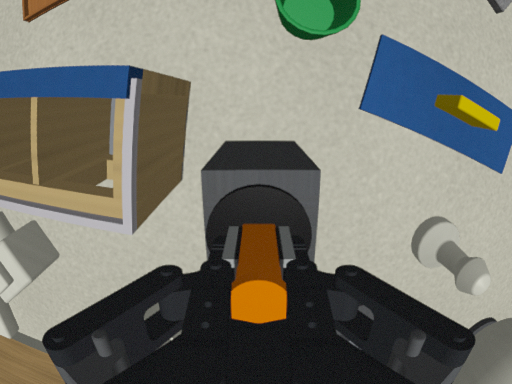

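Emit:
move_arm([
  [[0, 0, 0.002], [0, 0, 0]],
  [[0, 0, 0.002], [0, 0, 0]],
])

```text
clock: 28.45
eef_pos: [619.9, 176.5, 156.4]
ee_rot: [0.0, -0.051, 0.999, 0.0]
contact_force: [-0.5, 0.1, -1.1]
finger_gap: 0.201
```

Emit:
move_arm([
  [[0, 0, 0], [0, 0, 0]],
  [[0, 0, 0], [0, 0, 0]],
  [[0, 0, 0], [0, 0, 0]],
  [[0, 0, 0], [0, 0, 0]],
  [[0, 0, 0], [0, 0, 0]],
], gripper=1)

```text
clock: 28.95
eef_pos: [619.6, 176.5, 156.0]
ee_rot: [0.0, -0.051, 0.999, 0.0]
contact_force: [0.5, -0.2, 0.7]
finger_gap: 0.997
```

Emit:
move_arm([
  [[0, 0, -0.05], [0, 0, 0]],
  [[0, 0, -0.12], [0, 0, 0]],
  [[0, 0, -0.21], [0, 0, 0]],
  [[0, 0, -0.29], [0, 0, 0]],
  [[0, 0, -0.29], [0, 0, 0]],
  [[0, 0, -0.29], [0, 0, 0]],
])

```text
clock: 29.55
eef_pos: [619.8, 176.6, 301.8]
ee_rot: [0.001, -0.051, 0.999, -0.0]
contact_force: [-0.3, -0.3, -0.2]
finger_gap: 1.001
```

Run:
```python
from h import *
from rig import state,camera
went((0,0,-.288))
s=state();c=camera("wrist");i=c["image"];np.savez("w22.npz",p=s["eef_pos"],q=s["ee_rot"],**c);cv2.imwrite("pics/w22.png",i)
p,R=np.array(s["eef_pos"]),wq(s["ee_rot"])
X=[[619,177,191],[619,177,130]]
th=-.178
for a,b in((40,107),(40,-107),(-40,-107),(-40,107)): X.append([520.6+a*np.cos(th)-b*np.sin(th),375.5+a*np.sin(th)+b*np.cos(th),6])
print(wproj(c,X,p,R).round(1).tolist())
```

```text
cmd [618.8 176.8 301. ] err [ 0.95 -0.2   0.83] ang 0.0022 t 29.55 F [-0.3 -0.3 -0.2] gap 1.001 q7 [ 0.33  0.63 -1.01  1.52  0.55  1.3   0.93]
[[258.6, 191.4], [258.6, 173.6], [442.1, 151.7], [324.9, 105.8], [340.5, 53.6], [456.3, 106.3]]
```

View pics/w22.png

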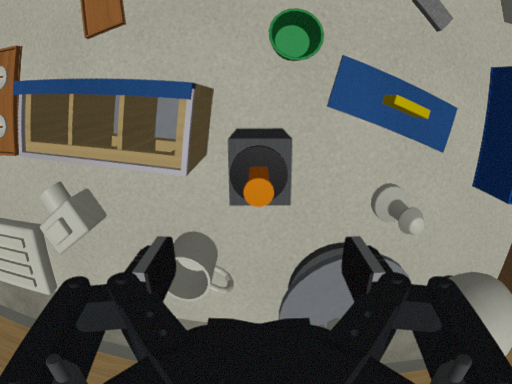

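The picker hangs back in its stand, with its knob at (258,192) against a prediction of (258.6,191.4). The panel is where I measured it earlier, at (393,104). I'll go over the bar grip now.

```bash
python3 - <<'E'
from h import *
plan([560,300,280],down(2.2))
p,R=getc();setc([560,300,280],down(2.2))
E
python3 - <<'E'
from h import *
plan([520.6,375.5,220],down(-.178+np.pi/2))
setc([618.8,176.8,301],down(np.pi+.103))
E
```

```text
shift [0.0916, 0.2573, 0.042] turn [0.0, 0.0, 0.3327] rows 6.97
shift [0.1685, 0.0252, 0.12] turn [0.0, 0.0, 0.2569] rows 5.38
```

Emit:
move_arm([
  [[0.092, 0.257, 0.042], [0, 0, 0.333]],
  [[0.092, 0.257, 0.042], [0, 0, 0.333]],
  [[0.092, 0.257, 0.042], [0, 0, 0.333]],
  [[0.092, 0.257, 0.042], [0, 0, 0.333]],
  [[0.092, 0.257, 0.042], [0, 0, 0.333]],
  [[0.092, 0.257, 0.042], [0, 0, 0.333]],
  [[0.092, 0.257, 0.042], [0, 0, 0.333]],
  [[0.092, 0.257, 0.042], [0, 0, 0.333]],
])

```text
clock: 30.4
eef_pos: [560.1, 299.0, 278.2]
ee_rot: [-0.001, 0.455, 0.891, -0.001]
contact_force: [-0.6, -0.8, -0.5]
finger_gap: 1.0
```

Emit:
move_arm([
  [[0.168, 0.025, 0.12], [0, 0, 0.257]],
  [[0.168, 0.025, 0.12], [0, 0, 0.257]],
  [[0.168, 0.025, 0.12], [0, 0, 0.257]],
  [[0.168, 0.025, 0.12], [0, 0, 0.257]],
  [[0.168, 0.025, 0.12], [0, 0, 0.257]],
  [[0.168, 0.025, 0.12], [0, 0, 0.257]],
  [[0.168, 0.025, 0.12], [0, 0, 0.257]],
  [[0.168, 0.025, 0.12], [0, 0, 0.257]],
])

```text
clock: 31.2
eef_pos: [521.2, 374.6, 219.0]
ee_rot: [-0.0, 0.767, 0.642, -0.001]
contact_force: [-0.4, 0.6, -0.5]
finger_gap: 1.001
```

Run:
```python
from h import *
from rig import state,camera
went((.092,.257,.042),(0,0,.333));went((.168,.025,.12),(0,0,.257))
s=state();c=camera("wrist");i=c["image"];np.savez("w23.npz",p=s["eef_pos"],q=s["ee_rot"],**c);cv2.imwrite("pics/w23.png",cv2.resize(i[60:300,100:420],(800,600),interpolation=3))
```

```text
cmd [559.8 299.9 280. ] err [-38.68  74.74 -60.95] ang 0.8042 t 31.2 F [-0.4  0.6 -0.5] gap 1.001 q7 [-0.27  0.56 -0.58  1.62  0.34  1.06 -1.12]
cmd [520.6 375.2 220. ] err [ 0.53 -0.59 -0.95] ang 0.0036 t 31.2 F [-0.4  0.6 -0.5] gap 1.001 q7 [-0.27  0.56 -0.58  1.62  0.34  1.06 -1.12]
```

View pics/w23.png

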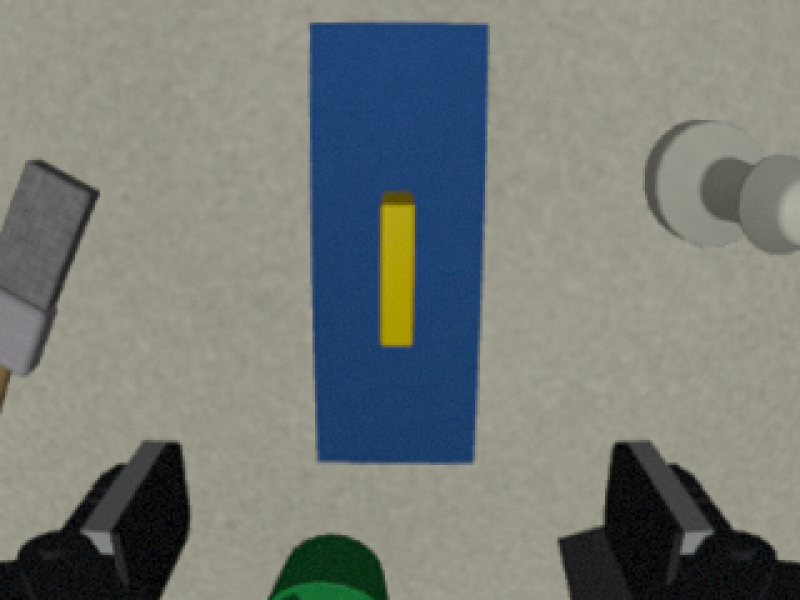

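Run:
```python
from h import *
c,p,R=loadw("w23")
uv=np.array([(310,23),(488,24),(474,462),(318,462),(380,205),(414,205),(413,346),(380,346)])/2.5+[100,60]
x,e=fit(c,p,R,[(-40,107,6),(40,107,6),(40,-107,6),(-40,-107,6),(-7,30,50),(7,30,50),(7,-30,50),(-7,-30,50)],uv,[520,375,-.178]);print(x.round(3),e.round(1).tolist())
plan([x[0],x[1],43],down(x[2]+np.pi/2))
```

```text
[ 5.21647e+02  3.78716e+02 -1.82000e-01] [[-0.7, -0.6], [0.2, -0.6], [0.2, 0.9], [-0.5, 0.6], [-0.1, -0.8], [0.6, -0.7], [0.2, 0.9], [-0.1, 0.8]]
shift [0.0072, 0.0008, 0.354] turn [0.0, 0.0, 0.0008] rows 3.54
```

Emit:
move_arm([
  [[0.007, 0.001, 0.1], [0, 0, 0]],
  [[0.007, 0.001, 0.2], [0, 0, 0]],
  [[0.007, 0.001, 0.28], [0, 0, 0]],
  [[0.007, 0.001, 0.33], [0, 0, 0]],
  [[0.007, 0.001, 0.354], [0, 0, 0]],
  [[0.007, 0.001, 0.354], [0, 0, 0]],
  [[0.007, 0.001, 0.354], [0, 0, 0]],
])

```text
clock: 31.95
eef_pos: [523.2, 379.0, 44.1]
ee_rot: [-0.0, 0.768, 0.641, 0.001]
contact_force: [0.5, 0.5, 0.2]
finger_gap: 1.002
```

Emit:
move_arm([
  [[0, 0, 0], [0, 0, 0]],
  [[0, 0, 0], [0, 0, 0]],
  [[0, 0, 0], [0, 0, 0]],
  [[0, 0, 0], [0, 0, 0]],
  [[0, 0, 0], [0, 0, 0]],
  [[0, 0, 0], [0, 0, 0]],
  [[0, 0, 0], [0, 0, 0]],
], gripper=-1, newtons=100)

```text
clock: 32.65
eef_pos: [522.8, 378.4, 43.5]
ee_rot: [0.0, 0.768, 0.641, 0.0]
contact_force: [-0.5, -1.6, 6.1]
finger_gap: 0.143
```

Run:
```python
from h import *
from rig import state,camera
went((.007,.001,.354))
```

```text
cmd [521.7 378.6  43. ] err [ 1.1  -0.17  0.53] ang 0.0007 t 32.65 F [-0.5 -1.6  6.1] gap 0.143 q7 [-0.34  0.78 -0.47  1.71  0.47  0.77 -1.22]
```

Emit:
move_arm([
  [[0, 0, -0.04], [0, 0, 0]],
  [[0, 0, -0.1], [0, 0, 0]],
  [[0, 0, -0.18], [0, 0, 0]],
  [[0, 0, -0.26], [0, 0, 0]],
  [[0, 0, -0.34], [0, 0, 0]],
  [[0, 0, -0.42], [0, 0, 0]],
  [[0, 0, -0.5], [0, 0, 0]],
  [[0, 0, -0.5], [0, 0, 0]],
])

```text
clock: 33.45
eef_pos: [524.2, 380.4, 298.8]
ee_rot: [0.0, 0.768, 0.641, 0.005]
contact_force: [-0.2, 0.9, -2.3]
finger_gap: 0.139
```

Run:
```python
from h import *
from rig import state,camera
went((0,0,-.5))
s=state();c=camera("wrist");i=c["image"];np.savez("w24.npz",p=s["eef_pos"],q=s["ee_rot"],**c);cv2.imwrite("pics/w24.png",cv2.resize(i[0:300,60:460],(800,600),interpolation=3))
X=np.array([(40,a,b) for a in(-40,40) for b in(-107,107)])  # placeholder
p,R=np.array(s["eef_pos"]),wq(s["ee_rot"])
# predicted corners in tool frame: panel x->tool y, panel y->tool x, z: 43-6 below
P=np.array([(107,-40,37),(107,40,37),(-107,40,37),(-107,-40,37),(30,-7,-7),(30,7,-7)])
print(((wproj(c,p+R.apply(P),p,R)-[60,0])*2).round())
```

```text
cmd [521.7 378.6 293. ] err [2.43 1.79 5.79] ang 0.0099 t 33.45 F [-0.2  0.9 -2.3] gap 0.139 q7 [-0.25  0.5  -0.6   1.53  0.3   1.19 -1.09]
[[250.  83.]
 [548.  83.]
 [502. 705.]
 [295. 705.]
 [366. 414.]
 [434. 414.]]
```

View pics/w24.png

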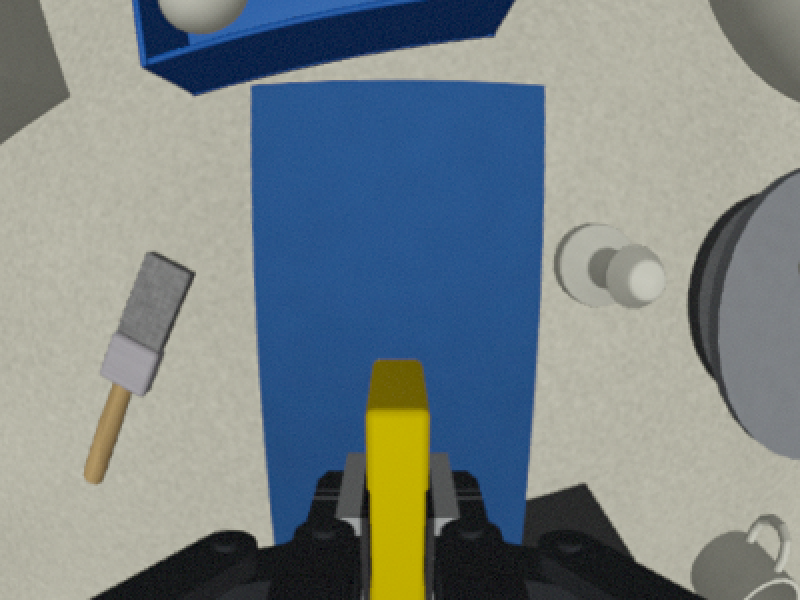

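Run:
```python
from h import *
c,p,R=loadw("w24")
W=wcloud(c,p,R)
for u,v in((60+300//2,200//2),(60+400//2,150//2),(60+500//2,200//2),(60+300//2,450//2),(60+500//2,450//2)):
    print((R.inv().apply(W[v,u]-p)).round(1), W[v,u].round(0))
# case view check
plan([600,180,340],down(1.546))
```

```text
[ 74.  -26.6  38.8] [512. 458. 260.]
[87.3  0.3 40.2] [540. 466. 259.]
[74.1 27.4 39.7] [565. 449. 260.]
[  1.9 -29.3  38.5] [496. 388. 260.]
[ 1.7 30.1 38.7] [554. 377. 260.]
shift [-0.3628, 0.225, -0.094] turn [0.0, 0.0, -0.0493] rows 4.37
```

```bash
cat >> h.py <<'E'
CASE=[574.9,-14.2,-.025]
def pan(Ex,Ez,phi,y=0,gz=44,case=None):
    cx,cy,a=case or CASE
    ex=np.array([np.cos(phi),0,np.sin(phi)]);n=np.array([-np.sin(phi),0,np.cos(phi)])
    T=np.array([Ex,y,Ez])+40*ex+gz*n
    Z=Ro.from_euler("z",a);P=Z.apply(T)+[cx,cy,0]
    return P,Z*Ro.from_euler("y",-phi)*Z.inv()*down(a+np.pi/2)
E
python3 - <<'E'
from h import *
P,Rt=pan(-20,210,.16);print(P)
plan(P,Rt)
plan([P[0],120,293],down(1.546))
E
```

```text
[587.37519073 -14.51194476 259.81072873]
shift [-0.75, 0.2697, 0.0664] turn [-0.0508, 0.0039, -0.0492] rows 8.0
shift [-0.4853, 0.2216, 0.0] turn [0.0, 0.0, -0.0493] rows 5.34
```

Emit:
move_arm([
  [[-0.05, 0.025, 0], [0, 0, 0]],
  [[-0.12, 0.055, 0], [0, 0, -0.01]],
  [[-0.19, 0.09, 0], [0, 0, -0.02]],
  [[-0.26, 0.12, 0], [0, 0, -0.03]],
  [[-0.33, 0.15, 0], [0, 0, -0.04]],
  [[-0.4, 0.18, 0], [0, 0, -0.049]],
  [[-0.45, 0.205, 0], [0, 0, -0.049]],
  [[-0.485, 0.222, 0], [0, 0, -0.049]],
])

```text
clock: 34.3
eef_pos: [587.9, 116.1, 290.1]
ee_rot: [-0.001, 0.717, 0.697, -0.002]
contact_force: [1.2, 1.0, -3.3]
finger_gap: 0.141
```

Run:
```python
from h import *
from rig import state,camera
went((-.485,.222,0),(0,0,-.049))
P,Rt=pan(-20,215,.16);plan(P,Rt)
```

```text
cmd [587.6 120.1 293. ] err [ 0.31 -4.08 -2.88] ang 0.0059 t 34.3 F [ 1.2  1.  -3.3] gap 0.141 q7 [ 0.2   0.42 -0.59  1.66  0.25  1.15 -0.49]
shift [-0.2692, 0.0065, 0.0564] turn [-0.0509, 0.0, -0.0003] rows 2.75
```

Emit:
move_arm([
  [[-0.05, 0, 0], [-0.01, 0, 0]],
  [[-0.12, 0.003, 0], [-0.02, 0, 0]],
  [[-0.19, 0.0065, 0.01], [-0.035, 0, 0]],
  [[-0.24, 0.0065, 0.03], [-0.051, 0, 0]],
  [[-0.269, 0.0065, 0.0565], [-0.051, 0, 0]],
  [[-0.269, 0.0065, 0.0565], [-0.051, 0, 0]],
  [[-0.269, 0.0065, 0.0565], [-0.051, 0, 0]],
  [[-0.269, 0.0065, 0.0565], [-0.051, 0, 0]],
])

```text
clock: 35.1
eef_pos: [588.7, -12.4, 264.8]
ee_rot: [0.057, 0.713, 0.697, 0.056]
contact_force: [-0.5, -0.2, -2.5]
finger_gap: 0.145
```

Run:
```python
from h import *
from rig import state,camera
went((-.269,.0065,.0565),(-.051,0,0))
for n in("wrist","scene","side"):
  s=state();c=camera(n);np.savez(f"{n}25.npz",p=s["eef_pos"],q=s["ee_rot"],**c)
  i=c["image"]
  if n=="wrist": a=cv2.resize(i,(512,384))
  elif n=="scene": b=cv2.resize(i[130:250,200:360],(288,216),interpolation=3)
  else: d=cv2.resize(i[120:240,190:350],(288,216),interpolation=3)
o=np.zeros((432,800,3),np.uint8);o[:384,:512]=a;o[:216,512:]=b;o[216:,512:]=d
cv2.imwrite("pics/w25.png",o)
```

```text
cmd [587.4 -14.4 264.8] err [1.29 2.03 0.1 ] ang 0.003 t 35.1 F [-0.5 -0.2 -2.5] gap 0.145 q7 [ 0.42  0.34 -0.56  1.83  0.25  0.88 -0.27]
```

View pics/w25.png

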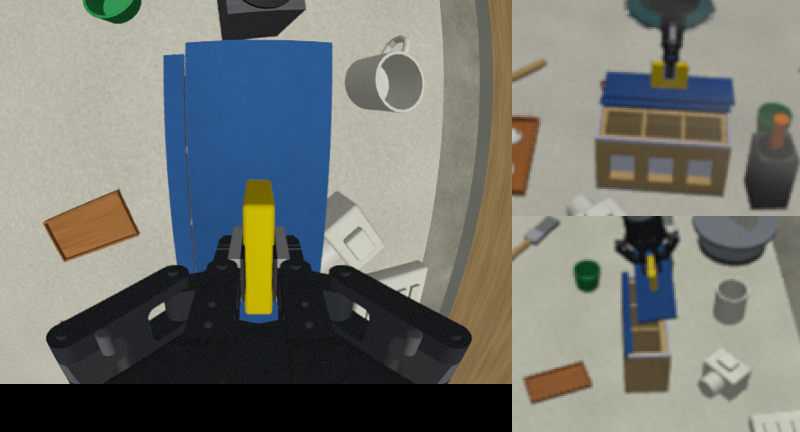

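Run:
```python
from h import *
c,p,R=loadw("wrist25")
cx,cy,a=CASE
X=Ro.from_euler("z",a).apply([(-29,118,141.5),(-45,118,141.5)])+[cx,cy,0]
print("lip pred",wproj(c,X,p,R).round(1).tolist())
P=np.array([(107,-40,38),(107,40,38)]);print("panel pred",wproj(c,p+R.apply(P),p,R).round(1).tolist())
i=c["image"];cv2.imwrite("pics/c25.png",cv2.resize(i[30:130,140:340],(800,400),interpolation=3))
```

```text
lip pred [[182.2, 51.9], [162.6, 53.0]]
panel pred [[185.8, 42.0], [334.0, 42.3]]
```

View pics/c25.png

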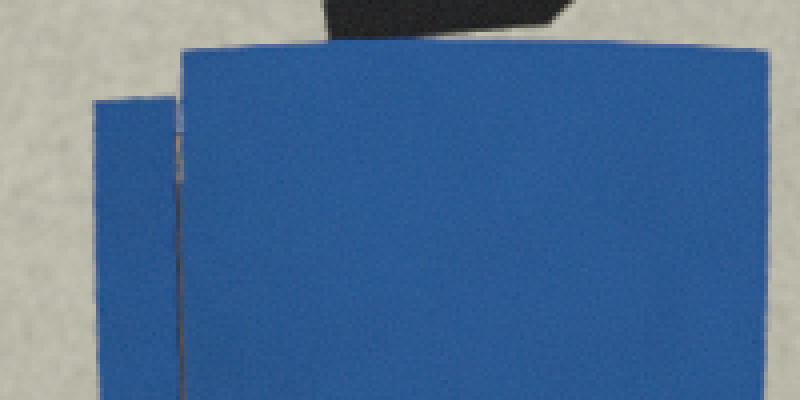

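```bash
sed -i 's/^CASE=.*/CASE=[574.9,-15.2,-.025]/' h.py
python3 - <<'E'
from h import *
for E in((-20,150,.16),(-20,126,.16),(-37.5,126,.16)):
  P,Rt=pan(*E);plan(P,Rt)
E
```

```text
shift [-0.0022, -0.0207, 0.1282] turn [0.0001, 0.0, -0.0003] rows 1.3
shift [-0.0022, -0.0283, 0.1756] turn [0.0001, 0.0, -0.0003] rows 1.78
shift [-0.0022, -0.0629, 0.17] turn [0.0001, 0.0, -0.0003] rows 1.81
```

Emit:
move_arm([
  [[-0.002, -0.007, 0.045], [0, 0, 0]],
  [[-0.002, -0.014, 0.09], [0, 0, 0]],
  [[-0.002, -0.021, 0.128], [0, 0, 0]],
  [[-0.002, -0.024, 0.15], [0, 0, 0]],
  [[-0.002, -0.028, 0.175], [0, 0, 0]],
  [[-0.002, -0.028, 0.175], [0, 0, 0]],
  [[-0.002, -0.028, 0.175], [0, 0, 0]],
  [[-0.002, -0.028, 0.175], [0, 0, 0]],
])

```text
clock: 36.05
eef_pos: [589.0, -15.6, 177.1]
ee_rot: [0.058, 0.714, 0.696, 0.056]
contact_force: [0.0, 0.3, -2.7]
finger_gap: 0.143
```

Run:
```python
from h import *
from rig import state,camera
went((-.002,-.028,.175))
s=state();c=camera("wrist");np.savez(f"w26.npz",p=s["eef_pos"],q=s["ee_rot"],**c)
i=c["image"];a=cv2.resize(i[20:220,130:370],(480,400),interpolation=3)
d=camera("side")["image"]; b=cv2.resize(d[140:240,215:295],(320,400),interpolation=3)
cv2.imwrite("pics/w26.png",np.hstack([a,b]))
p,R=getc();p=np.array(s["eef_pos"]);R=wq(s["ee_rot"])
X=Ro.from_euler("z",CASE[2]).apply([(-29,118,141.5),(-45,118,141.5),(-29,60,141.5)])+[CASE[0]+1,CASE[1],0]
print("lip pred",((wproj(c,X,p,R)-[130,20])*2).round(1).tolist())
P=np.array([(107,-40,38),(107,40,38)]);print("panel pred",((wproj(c,p+R.apply(P),p,R)-[130,20])*2).round(1).tolist())
```

```text
cmd [587.5 -15.4 176.1] err [ 1.47 -0.16  0.95] ang 0.0018 t 36.05 F [ 0.   0.3 -2.7] gap 0.143 q7 [ 0.37  0.44 -0.51  1.91  0.35  0.71 -0.36]
lip pred [[76.1, 0.0], [16.4, 5.1], [78.2, 217.4]]
panel pred [[111.5, 44.1], [408.0, 44.6]]
```

View pics/w26.png

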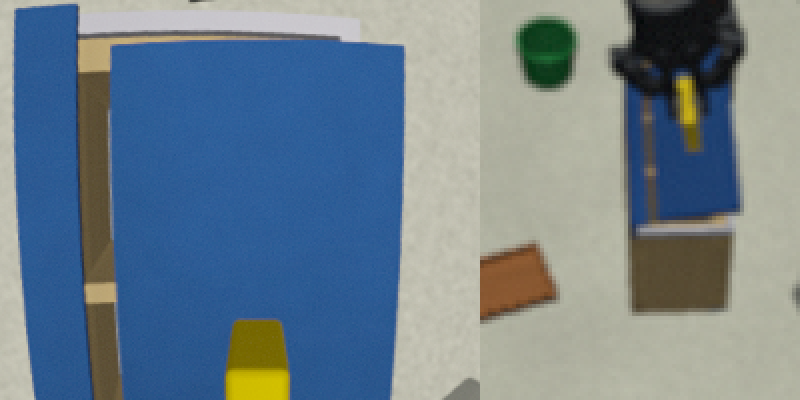

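Run:
```python
from h import *
c,p,R=loadw("w26")
f=lambda X:((wproj(c,Ro.from_euler("z",CASE[2]).apply(X)+[CASE[0]+1,CASE[1],0],p,R)-[130,20])*2).round(1).tolist()
print("cheek in top",f([(-20,112,130),(20,112,130),(45,112,130)]),"outer",f([(-20,118,130),(20,118,130),(45,118,130)]),"far stop",f([(45,112,130),(48.5,118,130)]),"well",f([(-20,102,122)]), "div", f([(-25,38,122),(-25,32,122)]))
i=c["image"];cv2.imwrite("pics/c26.png",cv2.resize(i[15:65,155:335],(792,220),interpolation=3))
```

```text
cheek in top [[113.2, 29.3], [256.7, 28.6], [342.1, 33.6]] outer [[113.5, 9.1], [256.7, 8.8], [341.9, 14.3]] far stop [[342.1, 33.6], [353.3, 15.4]] well [[114.9, 68.1]] div [[103.9, 284.5], [105.1, 304.1]]
```

View pics/c26.png

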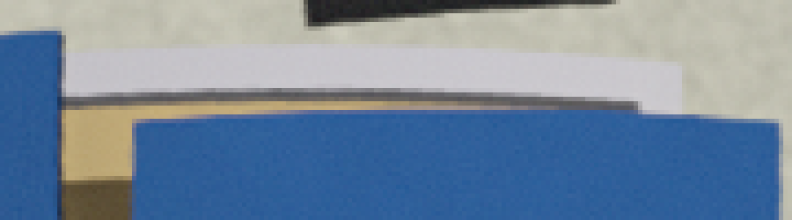

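Run:
```python
from h import *
for E in((-20,124.5,.16),(-37,124.5,.16)):
  P,Rt=pan(*E);plan(P,Rt)
```

```text
shift [-0.0002, -0.0008, 0.0036] turn [0.0001, 0.0, -0.0003] rows 0.04
shift [-0.0002, -0.0344, -0.0019] turn [0.0001, 0.0, -0.0003] rows 0.34
```

Emit:
move_arm([
  [[0, -0.001, 0.0036], [0, 0, 0]],
  [[0, -0.008, 0.0025], [0, 0, 0]],
  [[0, -0.016, 0.001], [0, 0, 0]],
  [[0, -0.022, 0], [0, 0, 0]],
  [[0, -0.028, -0.001], [0, 0, 0]],
  [[0, -0.034, -0.002], [0, 0, 0]],
  [[0, -0.034, -0.002], [0, 0, 0]],
  [[0, -0.034, -0.002], [0, 0, 0]],
])

```text
clock: 36.95
eef_pos: [571.4, -15.4, 174.5]
ee_rot: [0.057, 0.714, 0.696, 0.056]
contact_force: [0.2, 0.1, -1.8]
finger_gap: 0.139
```

Run:
```python
from h import *
from rig import state,camera
went((0,-.034,-.002))
s=state();c=camera("wrist");np.savez(f"w27.npz",p=s["eef_pos"],q=s["ee_rot"],**c)
i=c["image"];a=cv2.resize(i[20:220,130:370],(480,400),interpolation=3)
d=camera("side")["image"]; b=cv2.resize(d[140:240,215:295],(320,400),interpolation=3)
cv2.imwrite("pics/w27.png",np.hstack([a,b]))
for E in((-37,124,.11),(-37,123.5,.07),(-37,122.5,.03),(-37,121.5,0)):
  P,Rt=pan(*E);plan(P,Rt)
```

```text
cmd [570.6 -15.  174.4] err [ 0.82 -0.38  0.09] ang 0.0005 t 36.95 F [ 0.2  0.1 -1.8] gap 0.139 q7 [ 0.38  0.42 -0.51  1.95  0.35  0.69 -0.36]
shift [-0.0002, 0.0038, 0.0052] turn [0.016, 0.0, -0.0003] rows 0.34
shift [-0.0002, 0.0069, 0.0097] turn [0.0287, 0.0, -0.0003] rows 0.6
shift [-0.0002, 0.0097, 0.0152] turn [0.0415, 0.0, -0.0003] rows 0.87
shift [-0.0002, 0.0117, 0.0199] turn [0.051, 0.0, -0.0003] rows 1.07
```

View pics/w27.png

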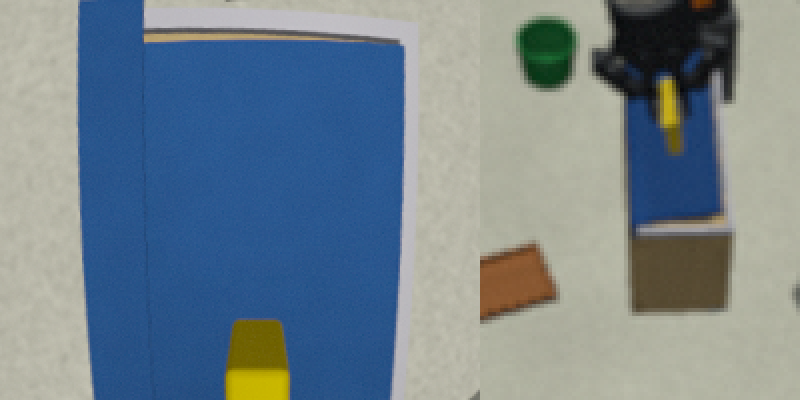

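The near edge is under the lip and there is no contact force. I'll lower the far edge by turning about the hooked edge.

Emit:
move_arm([
  [[0, 0.002, 0.0025], [0.008, 0, 0]],
  [[0, 0.0038, 0.0052], [0.016, 0, 0]],
  [[0, 0.0054, 0.0075], [0.022, 0, 0]],
  [[0, 0.0069, 0.0097], [0.0287, 0, 0]],
  [[0, 0.0083, 0.0125], [0.035, 0, 0]],
  [[0, 0.0097, 0.0152], [0.0415, 0, 0]],
  [[0, 0.0097, 0.0152], [0.0415, 0, 0]],
])

```text
clock: 37.75
eef_pos: [577.8, -15.5, 167.4]
ee_rot: [0.01, 0.716, 0.698, 0.01]
contact_force: [-0.8, 0.3, -2.2]
finger_gap: 0.138
```

Run:
```python
from h import *
from rig import state,camera
went((0,.0097,.0152),(.0415,0,0))
s=state();c=camera("wrist");np.savez(f"w28.npz",p=s["eef_pos"],q=s["ee_rot"],**c)
i=c["image"];a=cv2.resize(i[20:220,130:370],(480,400),interpolation=3)
d=camera("scene")["image"]; b=cv2.resize(d[160:240,240:340],(320,400),interpolation=3)
cv2.imwrite("pics/w28.png",np.hstack([a,b]))
for E in((-37,122,.015),(-37,121,0)):
  P,Rt=pan(*E);plan(P,Rt)
```

```text
cmd [576.6 -15.1 167.7] err [ 1.25 -0.33 -0.33] ang 0.0008 t 37.75 F [-0.8  0.3 -2.2] gap 0.138 q7 [ 0.37  0.49 -0.51  1.85  0.32  0.85 -0.33]
shift [-0.0002, 0.0013, 0.0022] turn [0.0047, 0.0, -0.0003] rows 0.1
shift [-0.0002, 0.0025, 0.0054] turn [0.0095, 0.0, -0.0003] rows 0.2
```

View pics/w28.png

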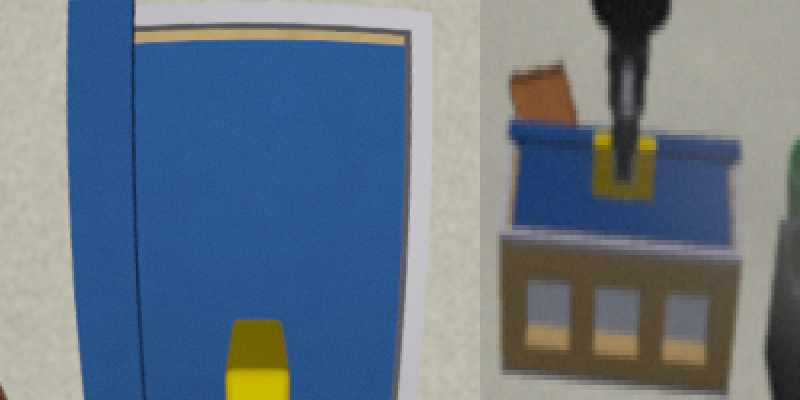

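The panel is inside the recess, with small gaps at the cheek and the far stop. I'll finish lowering, nudging 1 mm toward the lip.

Emit:
move_arm([
  [[0, 0, 0.002], [0.005, 0, 0]],
  [[0, 0.0005, 0.0035], [0.008, 0, 0]],
  [[0, 0.0005, 0.0055], [0.0095, 0, 0]],
  [[0, 0.0005, 0.0055], [0.0095, 0, 0]],
  [[0, 0.0005, 0.0055], [0.0095, 0, 0]],
])

```text
clock: 38.35
eef_pos: [577.8, -15.5, 165.5]
ee_rot: [0.0, 0.716, 0.698, 0.0]
contact_force: [-1.9, 0.1, 3.8]
finger_gap: 0.145
```

Run:
```python
from h import *
from rig import state,camera
went((0,.0005,.0055),(.0095,0,0))
s=state();c=camera("wrist");np.savez(f"w29.npz",p=s["eef_pos"],q=s["ee_rot"],**c)
i=c["image"];a=cv2.resize(i[20:220,130:370],(480,400),interpolation=3)
d=camera("scene")["image"]; b=cv2.resize(d[160:240,240:340],(320,400),interpolation=3)
cv2.imwrite("pics/w29.png",np.hstack([a,b]))
```

```text
cmd [576.9 -15.1 164.9] err [ 0.97 -0.39  0.56] ang 0.0008 t 38.35 F [-1.9  0.1  3.8] gap 0.145 q7 [ 0.36  0.51 -0.51  1.83  0.31  0.88 -0.32]
```

View pics/w29.png

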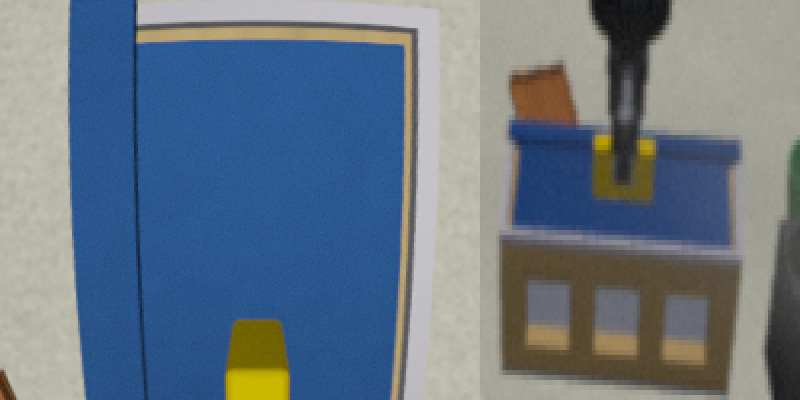

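Force and height (165.5 ≈ 122 + 43.5) both show the panel resting flat. I'll release it and retreat.

Emit:
move_arm([
  [[0, 0, 0], [0, 0, 0]],
  [[0, 0, 0], [0, 0, 0]],
  [[0, 0, 0], [0, 0, 0]],
  [[0, 0, 0], [0, 0, 0]],
], gripper=0)

```text
clock: 38.85
eef_pos: [577.6, -15.4, 164.7]
ee_rot: [-0.0, 0.716, 0.698, 0.0]
contact_force: [-0.5, 0.1, 0.0]
finger_gap: 0.5
```

Emit:
move_arm([
  [[0, 0, -0.03], [0, 0, 0]],
  [[0, 0, -0.08], [0, 0, 0]],
  [[0, 0, -0.15], [0, 0, 0]],
  [[0, 0, -0.23], [0, 0, 0]],
  [[0, 0, -0.31], [0, 0, 0]],
  [[0, 0, -0.4], [0, 0, 0]],
  [[0, 0, -0.4], [0, 0, 0]],
  [[0, 0, -0.4], [0, 0, 0]],
])

```text
clock: 39.65
eef_pos: [578.0, -15.3, 367.1]
ee_rot: [0.001, 0.716, 0.698, 0.001]
contact_force: [0.8, 0.2, -0.6]
finger_gap: 0.498
```

Run:
```python
from h import *
from rig import state,camera
went((0,0,-.4))
s=state();c=camera("wrist");np.savez(f"w30.npz",p=s["eef_pos"],q=s["ee_rot"],**c);cv2.imwrite("pics/w30.png",c["image"])
c=camera("side");np.savez("side30.npz",**c);S=camera("scene");np.savez("scene30.npz",**S)
cv2.imwrite("pics/s30.png",np.hstack([cv2.resize(S["image"][140:260,170:370],(500,300),interpolation=3),cv2.resize(c["image"][110:290,220:340],(200,300),interpolation=3)]))
```

```text
cmd [576.9 -15.1 364.9] err [ 1.08 -0.12  2.11] ang 0.0036 t 39.65 F [ 0.8  0.2 -0.6] gap 0.498 q7 [ 0.43  0.31 -0.58  1.61  0.18  1.27 -0.21]
```

View pics/w30.png

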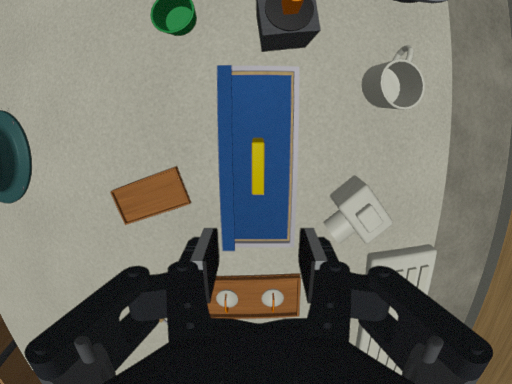

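View pics/s30.png

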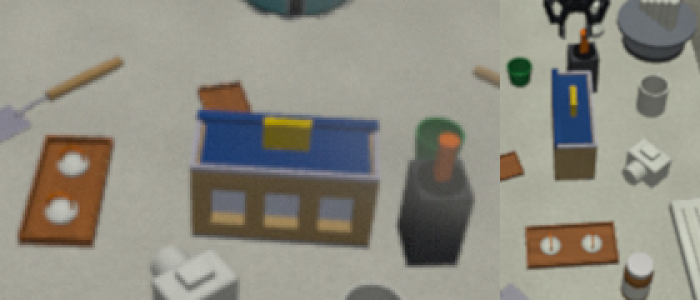

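Everything looks in place. I'll check the panel's plane and the tray positions with numbers before handing in.

Run:
```python
from h import *
c,p,R=loadw("w30");W=wcloud(c,p,R)
m=np.zeros(W.shape[:2],bool);m[80:235,237:248]=1;m[80:235,270:286]=1
P=W[m];P=P[~np.isnan(P).any(1)];P=P[abs(P[:,2]-np.median(P[:,2]))<6]
A=np.c_[P[:,:2]-P[:,:2].mean(0),np.ones(len(P))];k=np.linalg.lstsq(A,P[:,2],rcond=None)[0];print("panel top plane slope",k[:2].round(4),"z",k[2].round(1))
r=W[66:70,240:290,2];print("cheek z",np.nanmedian(r).round(1))
bar=wplane(c,np.array([258.]),np.array([166.5]),np.array([172.]),p,R);print("bar",bar.round(1))
Z=Ro.from_euler("z",-.025);print("bar in case",Z.inv().apply(bar-np.array([575.8,-15.2,0])).round(1))
for u,v in((227,299),(273,298)): print("cast",wplane(c,u,v,21,p,R).round(1)-[553.4,-313.7,0])
print("knob",wplane(c,291,5,191,p,R).round(1))
```

```text
panel top plane slope [0.0008 0.0008] z 126.2
cheek z 128.3
bar [[577.9 -12.1 172. ]]
bar in case [[  2.    3.1 172. ]]
cast [-43.4   8.2  21. ]
cast [46.4  8.8 21. ]
knob [615.2 158.6 191. ]
```

Run:
```python
from rig import finish_job
print(finish_job())
```

```text
the job is handed in; nothing more can be done
None
```

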